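# Box three wax blocks and slide the cover shut

## Task

Take three of the five wax-filled cassettes off the cold plate and set them down gently in the block box, flat on its floor side by side with the wax upwards, without dropping them in; then slide the cover fully shut over them. Exactly three go in: leave the other two filled cassettes on the cold plate, and do not disturb the empty cassettes or the other things on the bench.

Things in the scene. Friction and masses are not known exactly. Their poses are not given: they have to be found in the camera images.
- plate: cold plate, a cream slab with an aluminium top, 250 (x) by 230 (y) mm, top surface 25 mm above the table, fixed. Origin: centre of its underside. The cassettes lie on it in two columns, their lengths roughly along its y
- box: cream open block box, 190 (x) by 136 (y) mm, 31 mm high, walls and floor 5 mm, inside 180 x 126 mm and 26 mm deep, fixed; its x points away from the robot. Dark rails 12 mm high (top 37 mm above the table, 142 mm over their outsides) run along both long sides and on 180 mm beyond its +x end to carry the open cover. Origin: centre of the box's underside
- box_in (a point): centre of the box's inner floor, 5 mm above the table; axes as the box
- cover (a joint): flat aluminium cover, 186 x 128 x 4 mm, that slides along the box's x on its rails, with its underside 31.5 mm above the table: 0 = fully shut over the box, grows as it opens away from the robot, 0.18 m = fully open. At the start it stands 0.15 to 0.18 open, so that at least 150 mm of the inside, at the robot's end, is uncovered. About 2 N to slide
- cover_grip (a point): centre of the black upright grip bar on the cover: 12 mm (along box x) by 70 mm (along box y), 22 mm high, its foot on the cover 35.5 mm and its top 57.5 mm above the table; it stands 20 mm from the cover's edge nearest the robot. Axes as the box
- block0: grey plastic tissue cassette, 40 (x) by 62 (y) by 10 mm, filled: a smooth white wax pad 32 x 46 mm stands 9 mm above the cassette (19 mm high in all); one of five alike. Lies on the cold plate. Origin: centre of its underside; y along its length, z up on the wax side. About 60 g
- block1: grey plastic tissue cassette, 40 (x) by 62 (y) by 10 mm, filled: a smooth white wax pad 32 x 46 mm stands 9 mm above the cassette (19 mm high in all); one of five alike. Lies on the cold plate. Origin: centre of its underside; y along its length, z up on the wax side. About 60 g
- block2: grey plastic tissue cassette, 40 (x) by 62 (y) by 10 mm, filled: a smooth white wax pad 32 x 46 mm stands 9 mm above the cassette (19 mm high in all); one of five alike. Lies on the cold plate. Origin: centre of its underside; y along its length, z up on the wax side. About 60 g
- block3: grey plastic tissue cassette, 40 (x) by 62 (y) by 10 mm, filled: a smooth white wax pad 32 x 46 mm stands 9 mm above the cassette (19 mm high in all); one of five alike. Lies on the cold plate. Origin: centre of its underside; y along its length, z up on the wax side. About 60 g
- block4: grey plastic tissue cassette, 40 (x) by 62 (y) by 10 mm, filled: a smooth white wax pad 32 x 46 mm stands 9 mm above the cassette (19 mm high in all); one of five alike. Lies on the cold plate. Origin: centre of its underside; y along its length, z up on the wax side. About 60 g
- empty0: grey plastic tissue cassette, 40 (x) by 62 (y) by 10 mm, empty: a hollow tray with no wax, 10 mm high. Lies on the cold plate among the filled ones; stays there. Origin: centre of its underside; y along its length
- empty1: grey plastic tissue cassette, 40 (x) by 62 (y) by 10 mm, empty: a hollow tray with no wax, 10 mm high. Lies on the cold plate among the filled ones; stays there. Origin: centre of its underside; y along its length
- forceps: steel forceps lying between plate and box, 140 x 30 mm, 8 mm high. Origin: centre of the underside
- moulds: nested stack of steel moulds, 72 x 52 mm, 32 mm high. Origin: centre of the underside
- jar: small lidded jar, 60 mm across, 75 mm high. Origin: centre of its underside
- bottle: plastic bottle, 72 mm across, 190 mm high, at the left of the bench. Origin: centre of its underside
- wipes: cardboard wipes box, 220 x 120 x 70 mm, at the right of the bench. Origin: centre of its underside
Not all that is in view belongs to the job. Leave any brown, pink or yellow look-alike of the block3 alone.

How it is judged:
On the way, in this order (a step that is already met when the one before it is completed fails the run):
1. exactly three filled cassettes lie flat in the box, wax up, and two on the plate (((x of block0 in the frame of box_in between -0.078 and 0.078 m and y of block0 in the frame of box_in between -0.052 and 0.052 m and z of block0 in the frame of box_in between -0.005 and 0.005 m) or (x of block0 in the frame of plate between -0.12 and 0.12 m and y of block0 in the frame of plate between -0.11 and 0.11 m and z of block0 in the frame of plate between 0.02 and 0.03 m)) and ((x of block1 in the frame of box_in between -0.078 and 0.078 m and y of block1 in the frame of box_in between -0.052 and 0.052 m and z of block1 in the frame of box_in between -0.005 and 0.005 m) or (x of block1 in the frame of plate between -0.12 and 0.12 m and y of block1 in the frame of plate between -0.11 and 0.11 m and z of block1 in the frame of plate between 0.02 and 0.03 m)) and ((x of block2 in the frame of box_in between -0.078 and 0.078 m and y of block2 in the frame of box_in between -0.052 and 0.052 m and z of block2 in the frame of box_in between -0.005 and 0.005 m) or (x of block2 in the frame of plate between -0.12 and 0.12 m and y of block2 in the frame of plate between -0.11 and 0.11 m and z of block2 in the frame of plate between 0.02 and 0.03 m)) and ((x of block3 in the frame of box_in between -0.078 and 0.078 m and y of block3 in the frame of box_in between -0.052 and 0.052 m and z of block3 in the frame of box_in between -0.005 and 0.005 m) or (x of block3 in the frame of plate between -0.12 and 0.12 m and y of block3 in the frame of plate between -0.11 and 0.11 m and z of block3 in the frame of plate between 0.02 and 0.03 m)) and ((x of block4 in the frame of box_in between -0.078 and 0.078 m and y of block4 in the frame of box_in between -0.052 and 0.052 m and z of block4 in the frame of box_in between -0.005 and 0.005 m) or (x of block4 in the frame of plate between -0.12 and 0.12 m and y of block4 in the frame of plate between -0.11 and 0.11 m and z of block4 in the frame of plate between 0.02 and 0.03 m)) and angle between each of block0, block1, block2, block3, block4's own z axis and vertical below 0.12 rad and ((height (world z) of each of block0, block1, block2 below 0.015 m and height (world z) of each of block3, block4 above 0.015 m) or (height (world z) of each of block0, block1, block3 below 0.015 m and height (world z) of each of block2, block4 above 0.015 m) or (height (world z) of each of block0, block1, block4 below 0.015 m and height (world z) of each of block2, block3 above 0.015 m) or (height (world z) of each of block0, block2, block3 below 0.015 m and height (world z) of each of block1, block4 above 0.015 m) or (height (world z) of each of block0, block2, block4 below 0.015 m and height (world z) of each of block1, block3 above 0.015 m) or (height (world z) of each of block0, block3, block4 below 0.015 m and height (world z) of each of block1, block2 above 0.015 m) or (height (world z) of each of block0, block4 above 0.015 m and height (world z) of each of block1, block2, block3 below 0.015 m) or (height (world z) of each of block0, block3 above 0.015 m and height (world z) of each of block1, block2, block4 below 0.015 m) or (height (world z) of each of block0, block2 above 0.015 m and height (world z) of each of block1, block3, block4 below 0.015 m) or (height (world z) of each of block0, block1 above 0.015 m and height (world z) of each of block2, block3, block4 below 0.015 m)) and linear speed of each of block0, block1, block2, block3, block4 below 0.02 m/s), for 0.2 s.
2. the cover is fully shut (value of joint cover below 0.005 m and velocity of joint cover between -0.01 and 0.01 m/s), for 0.2 s.
At the end, for the whole second after the job is handed in: Exactly three filled cassettes rest flat on the floor of the box, wax up (within 0.12 rad, underside within 5 mm of the floor), the other two still lie flat on the cold plate, and the cover is shut to within 5 mm, all at rest (all of step 1 and all of step 2); the robot touches nothing.
It fails at once if a filled cassette is dropped into the box (falls in at more than 0.7 m/s) ((x of block0 in the frame of box_in between -0.09 and 0.09 m and y of block0 in the frame of box_in between -0.063 and 0.063 m and z of block0 in the frame of box_in below 0.022 m and linear speed of block0 above 0.7 m/s) or (x of block1 in the frame of box_in between -0.09 and 0.09 m and y of block1 in the frame of box_in between -0.063 and 0.063 m and z of block1 in the frame of box_in below 0.022 m and linear speed of block1 above 0.7 m/s) or (x of block2 in the frame of box_in between -0.09 and 0.09 m and y of block2 in the frame of box_in between -0.063 and 0.063 m and z of block2 in the frame of box_in below 0.022 m and linear speed of block2 above 0.7 m/s) or (x of block3 in the frame of box_in between -0.09 and 0.09 m and y of block3 in the frame of box_in between -0.063 and 0.063 m and z of block3 in the frame of box_in below 0.022 m and linear speed of block3 above 0.7 m/s) or (x of block4 in the frame of box_in between -0.09 and 0.09 m and y of block4 in the frame of box_in between -0.063 and 0.063 m and z of block4 in the frame of box_in below 0.022 m and linear speed of block4 above 0.7 m/s)).
It fails at once if an empty cassette or another thing on the bench is moved by more than 30 mm or tipped over (distance of any of empty0, empty1, forceps, moulds, jar, bottle, wipes from where it was at the start of the episode above 0.03 m or angle between any of empty0, empty1, forceps, moulds, jar, bottle, wipes's own z axis and vertical above 0.5 rad).
It also fails if it takes over 72 s, if anything falls off the work surface, if the arm or the gripper's body presses on something with over 40 N, if the wrist force passes 120 N, or if a joint passes its speed limit or range.

## Robot

A 7-joint arm with a two-finger parallel gripper is mounted at the origin on the work surface. World frame = base frame: x ahead of the robot, y to its left, z up, the work surface at z = 0. Lengths are in m, angles in rad, forces in N, time in s.
With the tool pointing down it reaches from about 0.425 to 0.875 m from the base axis. Payload 9.9 kg.
Tool frame: the origin (TCP) lies between the finger pads; the fingertips stand 22 mm ahead of it and the grasp point (between the pads) lies 3 mm ahead of it; y points along the fingers, x is the direction in which the jaws open and shut, and the axes are right-handed (so a half turn about y gives the same grasp; the last joint's range is limited). The gripper opens to 85 mm and grips with 20 to 120 N. Pads are 22 mm wide; open, the fingers measure 114 mm over their backs; the gripper's body (76 mm by 85 mm) begins 54 mm behind the grasp point. The pads swing forward as they close: fully open they stand 13 mm farther back than shut.
Start: joints at [1.198, 0.576, 0.025, 1.437, -0.015, 1.129, -0.057], TCP at [0.192, -0.647, 0.223] pointing down, gripper open.
Joint ranges: [-2.76, 2.76], [-0.34, 2.15], [-1.52, 1.57], [0.19, 2.46], [-1.09, 4.23], [0.17, 1.99], [-2.82, 2.82]. Speed limits (rad/s): [2.22, 2.22, 3.01, 3.01, 3.14, 3.14, 3.14].

## Interface

Orientations are given as a unit quaternion [w, x, y, z].
In Python, from station import ctrl gives the robot as it stands.
- The arm moves only by the tool step_arm, never from a script. Its argument "moves" is a list of rows, each an object with "slide": the shift along the tool's x, y, z normalised to -1 to 1, where 1 is 0.25 m, a list of three; "rotation": the turn, a rotation vector about the tool's x, y, z normalised to -1 to 1, where 1 is 180 degrees, a list of three; "fingers": the opening, from 0 (shut) to 1 (fully open). In form: [{"slide": [dx, dy, dz], "rotation": [ax, ay, az], "fingers": fingers}, ...]. A call has 1 to 12 rows; each row is the pose to reach, as a shift and turn from the pose measured when the call began, along the tool's axes at that moment, turning the shorter way round; what a row does not reach only later rows make up. A row lasts 1/8 s, in which the tool goes at most 62.5 mm and 10.7 degrees, less where a joint would pass 70% of its speed; a pose out of reach is approached as far as the arm can. A call with a number of a shift or a turn outside -1 to 1 is refused whole. A call with a gripper value outside its range is refused whole. The fingers move at their own pace and stop on an object; "force" is the grip in N (left out, the last holds). Time passes only in rows, so rows that repeat a pose let the fingers close. It gives the time, the measured TCP pose, the force and the opening at its end, in the units of the state.
- ctrl.read_state(): the state, without advancing time (a new reading comes with each control period).
- ctrl.get_image(name): name is "scene" or "top"; returns (picture, depth): 480x640x3 uint8, red, green, blue; 480x640 float32, m along the optical axis (not along the pixel's ray), 0 where there is no reading.
- ctrl.get_calibration(name): a dict with "camera_matrix" (3x3 intrinsics, pixels), "R" (3x3) and "t" (3): a world point X has camera coordinates R X + t. Camera axes: x right, y down, z forward; pixel columns grow to the right and rows downward; lengths in m; the calibration is good to about 2 mm. A picture is of the moment at which its call begins. get_calibration takes no time and is no camera call.
- ctrl.close_job(): hands the job in, once; it reports no verdict.
Trained networks look in the newest picture that a camera, given by its name, has taken for a name from the list of things; names that differ only in an ending like _2 or _b are one class to them, and where a whole thing is asked for, a point or a joint stands for the part that bears it (a point fixed in the world has none). Each returns a list of dicts, best first, with "conf" (0 to 1); they miss things now and then, are a little off and sometimes report something else, mostly with a low value. They report only what shows in the picture. A call takes as long as a camera call. They do not tell look-alikes from the thing itself.
- ctrl.recognise(target, camera): "point" ([column, row] in pixels, amid what is visible of it).
- ctrl.silhouettes(target, camera): "mask" (480x640 bool, what is visible of it) and "point" ([column, row] in pixels, amid what is visible of it).
- ctrl.pinpoint(target, camera): "point" ([column, row] in pixels: a listed point, or the origin of a listed thing).
The state is a dict: "clock": time; "qpos": joint angles; "dq": joint speeds; "tau": joint torques, N m; "position": TCP position; "ee_rot": TCP orientation; "ft_force": force on the tool from outside, world axes, zero at the start; "ft_torque": the same for the moment, N m; "width": finger opening in m.
Only numpy, scipy, OpenCV 4.12 (cv2) and the standard library are available. Lean on these libraries where they do the work, as an engineer would, in place of code of your own. Each camera call takes 0.05 s, during which the arm holds its last target.

## Working session

There is one attempt and no reset: what is moved stays moved. The work goes in short steps, Python scripts to look and compute and a tool call to move; the robot and the scene stay as the last step left them, time stands still between calls to the robot, and variables do not carry over. Pictures are saved under pics/ and viewed, and the job is handed in when it is done.

Besides the shell and the picture viewer there is one more tool, called after "Call:" as name(argument=value, ...) on one line, values as JSON. step_arm: Moves the arm, as the interface text tells. Its arguments: {"type":"object","properties":{"moves":{"type":"array"},"force":{"type":"number"}},"required":["moves"]}

```bash
ls; mkdir -p pics; python3 - <<'E'
from station import ctrl
import cv2
s=ctrl.read_state();print({k:(v if not hasattr(v,'round') else v) for k,v in s.items()})
for n in("scene","top"):
    p,d=ctrl.get_image(n);cv2.imwrite(f"pics/{n}0.png",p[:,:,::-1]);c=ctrl.get_calibration(n);print(n,c)
E
```

```text
pics
{'clock': 0.0, 'qpos': array([ 1.19822763,  0.57655061,  0.0248302 ,  1.43791067, -0.01500799,
        1.12897836, -0.05651529]), 'dq': array([-1.11230351e-03,  6.10251931e-05, -4.80316842e-05, -1.53739887e-03,
        9.20977982e-04, -8.06797646e-04,  1.60467987e-03]), 'tau': array([ 8.68391853e-04, -7.65770602e+01,  2.25104302e+00, -2.85977966e+01,
        1.54195115e-02,  1.29410962e-02,  8.69126757e-05]), 'position': array([ 0.19210511, -0.64660473,  0.22242896]), 'ee_rot': array([ 0.56707505, -0.56641386,  0.42333403, -0.42236184]), 'ft_force': array([ 0.19604637,  0.32371585, -0.5648728 ]), 'ft_torque': array([ 0.04495478,  0.00403396, -0.00141408]), 'width': 0.08540579829983413}
scene {'camera_matrix': array([[497.8895035 ,   0.        , 327.74658424],
       [  0.        , 497.8895035 , 241.26695343],
       [  0.        ,   0.        ,   1.        ]]), 'R': array([[-0.33843304,  0.94093808,  0.00992991],
       [ 0.73939337,  0.2724397 , -0.6156899 ],
       [-0.58203137, -0.2010277 , -0.78792598]]), 't': array([ 0.19591247, -0.3339109 ,  1.47328294])}
top {'camera_matrix': array([[492.87195004,   0.        , 322.07457993],
       [  0.        , 492.87195004, 234.5232342 ],
       [  0.        ,   0.        ,   1.        ]]), 'R': array([[ 0.01682917, -0.99984242,  0.00565008],
       [-0.99760565, -0.0171701 , -0.06699368],
       [ 0.06708014, -0.0045091 , -0.9977374 ]]), 't': array([-0.03544329,  0.53660319,  1.50676172])}
```

View pictures.

View pics/scene0.png

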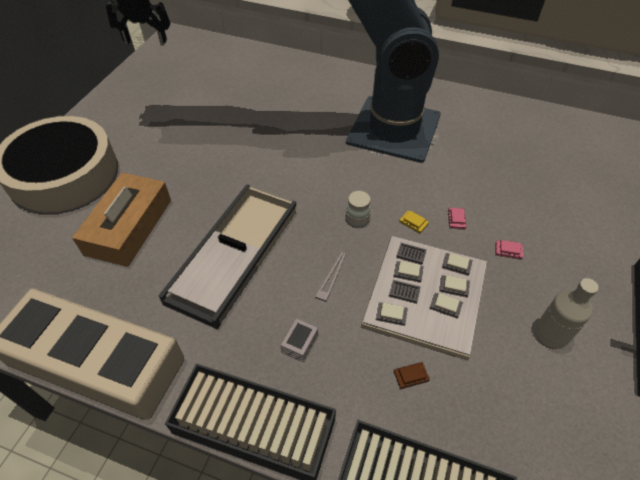

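View pics/top0.png

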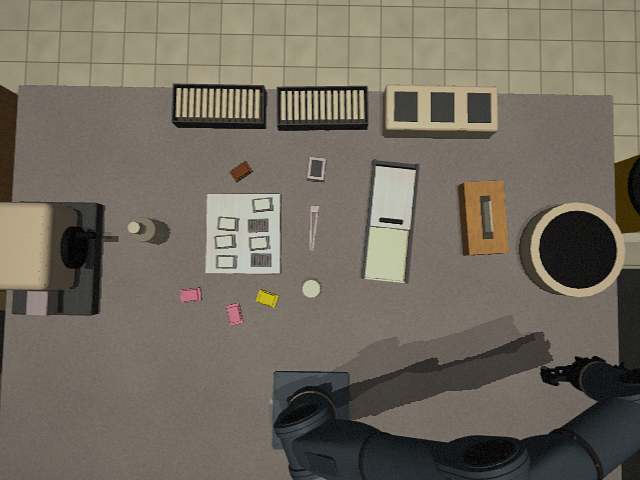

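```bash
cat > h.py <<'E'
import numpy as np, cv2
from scipy.spatial.transform import Rotation as Ro
from station import ctrl
def cal(n):
    c=ctrl.get_calibration(n);return c["camera_matrix"],c["R"],c["t"]
def cloud(n,d):
    K,R,t=cal(n);v,u=np.mgrid[0:480,0:640]
    P=np.stack([(u-K[0,2])/K[0,0]*d,(v-K[1,2])/K[1,1]*d,d],-1)
    return (P-t)@R
def at(n,px,z):
    K,R,t=cal(n);px=np.atleast_2d(px).astype(float)
    r=np.c_[(px-K[:2,2])/[K[0,0],K[1,1]],np.ones(len(px))]@R
    c=-R.T@t;return c+r*((z-c[2])/r[:,2])[:,None]
def proj(n,X):
    K,R,t=cal(n);p=np.atleast_2d(X)@R.T+t;return p[:,:2]/p[:,2:]*[K[0,0],K[1,1]]+K[:2,2]
def tool():
    s=ctrl.read_state();return s["position"],Ro.from_quat(np.roll(s["ee_rot"],-1)),s
E
python3 - <<'E'
from h import *
p,r,s=tool();print(p,r.as_matrix().round(3))
im,d=ctrl.get_image("top");np.savez("top0",im=im,d=d)
W=cloud("top",d)
for n in["block0","empty0","plate","box","cover_grip","forceps","jar","moulds"]:
    print(n,[(round(o["conf"],2),np.round(o["point"],1).tolist()) for o in ctrl.pinpoint(n,"top")][:9])
for n in["block0","empty0"]:
  for o in ctrl.silhouettes(n,"top"):
    m=o["mask"]; ys,xs=np.nonzero(m); rc=cv2.minAreaRect(np.c_[xs,ys].astype(np.float32))
    print(n,round(o["conf"],2),rc,m.sum(),np.round(np.percentile(W[m][:,2],[5,50,95]),4), at("top",rc[0],0.037)[0].round(4))
for n in["plate","box","cover_grip"]:
  for o in ctrl.silhouettes(n,"top")[:2]:
    m=o["mask"]; ys,xs=np.nonzero(m); rc=cv2.minAreaRect(np.c_[xs,ys].astype(np.float32))
    print(n,round(o["conf"],2),np.round(cv2.boxPoints(rc),1).tolist(),m.sum(),np.round(np.percentile(W[m][:,2],[5,50,95]),4))
cv2.imwrite("pics/top_crop.png",cv2.resize(im[180:290,190:430,::-1],None,fx=3.3,fy=3.3,interpolation=cv2.INTER_CUBIC))
E
```

```text
[ 0.19213657 -0.64666533  0.22253207] [[ 0.285 -0.     0.959]
 [-0.959  0.001  0.285]
 [-0.001 -1.    -0.   ]]
block0 [(0.84, [237.0, 314.3]), (0.69, [265.1, 298.1]), (0.68, [227.6, 223.8]), (0.65, [189.5, 295.7]), (0.63, [240.1, 169.7]), (0.58, [263.3, 203.5]), (0.55, [256.3, 243.7]), (0.55, [221.6, 237.7])]
empty0 [(0.66, [257.8, 241.3]), (0.59, [262.3, 260.6]), (0.57, [255.4, 225.5])]
plate [(0.73, [241.9, 230.3])]
box [(0.84, [386.3, 252.0]), (0.65, [228.0, 263.3])]
cover_grip [(0.71, [389.3, 219.4]), (0.43, [230.1, 262.8])]
forceps [(0.44, [311.9, 227.7])]
jar [(0.62, [312.9, 287.6]), (0.55, [311.3, 227.0])]
moulds [(0.79, [314.9, 172.6]), (0.39, [389.5, 218.4])]
block0 0.85 ((262.0, 204.0), (14.0, 20.0), 90.0) 273 [0.0287 0.0416 0.0494] [0.6265 0.1595 0.037 ]
block0 0.85 ((190.8719482421875, 294.8475646972656), (13.141352653503418, 20.761127471923828), 83.6598129272461) 268 [0.0063 0.0161 0.0235] [0.3461 0.3677 0.037 ]
block0 0.78 ((228.0, 223.0), (12.0, 20.0), 90.0) 249 [0.0309 0.0418 0.0488] [0.5662 0.2619 0.037 ]
block0 0.74 ((259.0, 242.5), (13.0, 20.0), 90.0) 262 [0.0317 0
[... 1180 characters left out ...]
, [281.0, 192.0], [281.0, 273.0], [205.0, 273.0]] 4303 [0.0179 0.0255 0.0321]
box 0.95 [[360.5, 278.0], [372.3999938964844, 158.5], [421.1000061035156, 163.39999389648438], [409.1000061035156, 282.8999938964844]] 5651 [0.0016 0.0329 0.0431]
box 0.21 [[206.0, 193.0], [281.0, 193.0], [281.0, 273.0], [206.0, 273.0]] 4082 [0.019  0.0254 0.0311]
cover_grip 0.86 [[370.0, 225.39999389648438], [376.0, 165.39999389648438], [416.0, 169.39999389648438], [410.0, 229.39999389648438]] 2412 [0.0307 0.0364 0.0446]
cover_grip 0.45 [[361.3999938964844, 278.29998779296875], [372.6000061035156, 158.6999969482422], [419.70001220703125, 163.10000610351562], [408.5, 282.70001220703125]] 5569 [0.0018 0.033  0.0431]
```

View pics/top_crop.png

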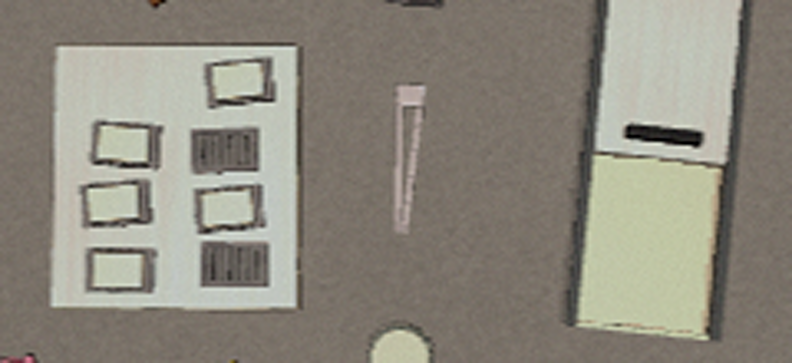

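```bash
cat > m.py <<'E'
from h import *
def boxpose(n,verbose=1):
    out=[]
    for o in ctrl.silhouettes("box",n)[:1]:
        m=o["mask"].astype(np.uint8);c=max(cv2.findContours(m,0,1)[0],key=len)[:,0]
        w=at(n,c,0.036)[:,:2]; rc=cv2.minAreaRect((w*1000).astype(np.float32)); bp=cv2.boxPoints(rc)/1000
        print(n,"box",round(o["conf"],2),np.round(rc[0],1),np.round(rc[1],1),round(rc[2],2)); out.append(rc)
    for o in ctrl.silhouettes("cover",n)[:1]:
        m=o["mask"].astype(np.uint8);c=max(cv2.findContours(m,0,1)[0],key=len)[:,0]
        w=at(n,c,0.0355)[:,:2]; rc=cv2.minAreaRect((w*1000).astype(np.float32))
        print(n,"cover",round(o["conf"],2),np.round(rc[0],1),np.round(rc[1],1),round(rc[2],2))
    for o in ctrl.pinpoint("box",n)[:1]: print("box origin",at(n,o["point"],0)[0].round(4),o["conf"])
    for o in ctrl.pinpoint("box_in",n)[:1]: print("box_in",at(n,o["point"],0.005)[0].round(4),o["conf"])
    for o in ctrl.pinpoint("cover_grip",n)[:1]: print("grip",at(n,o["point"],0.0465)[0].round(4),o["conf"])
def wax(n,im,guess,z=0.044):
    # wax pad: enclosed bright component, seeded at predicted centre, 4x upsample
    g=cv2.cvtColor(im,cv2.COLOR_RGB2GRAY)
    p=proj(n,[*guess,z])[0]; h=22; x0,y0=np.round(p).astype(int)-h
    S=8; c=cv2.resize(g[y0:y0+2*h,x0:x0+2*h],None,fx=S,fy=S,interpolation=cv2.INTER_CUBIC)
    s=(p-[x0,y0]+.5)*S
    hi=np.percentile(c[int(s[1])-16:int(s[1])+16,int(s[0])-16:int(s[0])+16],50)
    lo=np.percentile(c,4); b=(c>(hi+lo)/2).astype(np.uint8); b=cv2.erode(b,np.ones((9,9)))
    k,l,st,_=cv2.connectedComponentsWithStats(b); i=l[int(s[1]),int(s[0])]
    b=cv2.dilate((l==i).astype(np.uint8),np.ones((9,9)))
    ct=max(cv2.findContours(b,0,1)[0],key=len)[:,0]
    w=at(n,(ct+.5)/S-.5+[x0,y0],z)[:,:2]; rc=cv2.minAreaRect((w*1000).astype(np.float32))
    M=cv2.moments((w*1000).astype(np.float32)[:,None]); return rc,(M["m10"]/M["m00"],M["m01"]/M["m00"])
E
python3 - <<'E'
from m import *
G=dict(A=(.6265,.1595),B=(.566,.262),C=(.511,.267),D=(.449,.2645),E=(.508,.1657))
for n in("top","scene"):
    im,d=ctrl.get_image(n)
    for k,g in G.items():
        try:
            rc,mc=wax(n,im,g); print(n,k,np.round(rc[0],1),np.round(rc[1],1),round(rc[2],1),"mom",np.round(mc,1))
        except Exception as e: print(n,k,e)
    boxpose(n)
E
```

```text
top A [625.9 159.7] [32.5 47.9] 9.7 mom [625.9 160. ]
top B [565.1 264.2] [47.2 31.4] 85.3 mom [565.1 264.4]
top C [510.2 271.8] [31.8 46.8] 7.0 mom [510.5 271.9]
top D [448.6 265.5] [30.2 44.7] 0.5 mom [448.7 265.8]
top E [507.5 166.6] [31.6 48. ] 5.7 mom [507.4 166.7]
top box 0.73 [ 581.9 -236.6] [148.2 373.9] 85.35
top cover 0.68 [540.6 506.8] [122.6  74.7] 79.69
box origin [ 0.4899 -0.2308  0.    ] 0.88
box_in [ 0.4947 -0.2291  0.005 ] 0.9
grip [ 0.5828 -0.234   0.0465] 0.64
scene A [624.1 157.1] [104.  93.] 13.7 mom [628.6 157.1]
scene B [567.  261.1] [113.4  93.3] 13.0 mom [575.3 256.6]
scene C [506.7 265.6] [127.7  98.6] 12.5 mom [516.4 264. ]
scene D [464.7 267.8] [96.6 98.7] 12.2 mom [465.7 264.3]
scene E [504.1 166. ] [127.9 101.1] 15.6 mom [505.8 164.8]
scene box 0.8 [ 589.4 -230. ] [158.8 384.3] 84.94
scene cover 0.94 [ 653.9 -242.7] [122.8 185.5] 85.07
box origin [ 0.4963 -0.227   0.    ] 0.78
box_in [ 0.488  -0.2306  0.005 ] 0.55
grip [ 0.5813 -0.2314  0.0465] 0.66
```

```bash
cat > rel.py <<'E'
from h import *
import sys
def rel(x,y,z,yaw=None):
    # yaw: deg, cassette yaw; tool x -> angle -90+yaw, tool y down
    p,r,s=tool(); M=r.as_matrix(); d=M.T@(np.array([x,y,z])-p)
    a=np.radians(-90+yaw); X=np.array([np.cos(a),np.sin(a),0]); Y=np.array([0,0,-1.]); T=np.c_[X,Y,np.cross(X,Y)]
    rv=Ro.from_matrix(M.T@T).as_rotvec()
    print("t",round(s["clock"],2),"pos",p.round(4),"slide",(d/.25).round(4),"rot",(rv/np.pi).round(4),"w",round(s["width"],4),"F",s["ft_force"].round(1),"q",s["qpos"].round(2),"norm",round(np.linalg.norm(d),3))
if __name__=="__main__": rel(*map(float,sys.argv[1:]))
E
python3 rel.py .626 .160 .2 9.7
```

```text
t 1.4 pos [ 0.1922 -0.647   0.2233] slide [-2.6003  0.0932  2.5826] rot [ 0.     0.038 -0.   ] w 0.0852 F [ 0.1 -0.3  0.7] q [ 1.2   0.58  0.02  1.44 -0.01  1.13 -0.06] norm 0.917
```

Call:
step_arm(moves=[{"slide": [-0.85,0,0.85],"rotation": [0,0,0],"fingers": 0.87},{"slide": [-0.85,0,0.85],"rotation": [0,0,0],"fingers": 0.87},{"slide": [-0.85,0,0.85],"rotation": [0,0,0],"fingers": 0.87},{"slide": [-0.85,0,0.85],"rotation": [0,0,0],"fingers": 0.87},{"slide": [-0.85,0,0.85],"rotation": [0,0,0],"fingers": 0.87}])

```text
clock: 2.02
position: [0.3366, -0.3805, 0.2236]
ee_rot: [0.567, -0.567, 0.422, -0.423]
ft_force: [-0.1, 0.1, -0.4]
width: 0.0745
```

```bash
python3 rel.py .626 .160 .2 9.7
```

```text
t 2.02 pos [ 0.3366 -0.3805  0.2236] slide [-1.7406  0.095   1.7278] rot [-0.0002  0.0385  0.0001] w 0.0745 F [-0.1  0.1 -0.4] q [ 0.77  0.33 -0.02  1.87  0.01  0.94 -0.54] norm 0.614
```

Call:
step_arm(moves=[{"slide": [-0.87,0.04,0.86],"rotation": [0,0,0],"fingers": 0.87},{"slide": [-0.87,0.04,0.86],"rotation": [0,0,0],"fingers": 0.87},{"slide": [-0.87,0.04,0.86],"rotation": [0,0,0],"fingers": 0.87},{"slide": [-0.87,0.04,0.86],"rotation": [0,0,0],"fingers": 0.87},{"slide": [-0.87,0.04,0.86],"rotation": [0,0,0],"fingers": 0.87}])

```text
clock: 2.65
position: [0.4813, -0.1086, 0.214]
ee_rot: [0.567, -0.567, 0.422, -0.423]
ft_force: [1.4, -1.9, 0.1]
width: 0.0739
```

Call:
step_arm(moves=[{"slide": [-0.87,0.05,0.86],"rotation": [0,0.038,0],"fingers": 0.87},{"slide": [-0.87,0.05,0.86],"rotation": [0,0.038,0],"fingers": 0.87},{"slide": [-0.87,0.05,0.86],"rotation": [0,0.038,0],"fingers": 0.87},{"slide": [-0.87,0.05,0.86],"rotation": [0,0.038,0],"fingers": 0.87},{"slide": [-0.87,0.05,0.86],"rotation": [0,0.038,0],"fingers": 0.87}])

```text
clock: 3.28
position: [0.6259, 0.1635, 0.2017]
ee_rot: [0.541, -0.541, 0.455, -0.456]
ft_force: [1.6, -0.2, 1.0]
width: 0.0741
```

```bash
python3 rel.py .626 .160 .075 9.7
```

```text
t 3.27 pos [0.6259 0.1635 0.2017] slide [ 0.0135  0.5068 -0.0033] rot [-0.0007  0.0007  0.0002] w 0.0741 F [ 1.6 -0.2  1. ] q [-0.24  0.55 -0.14  1.55  0.09  1.05 -1.81] norm 0.127
```

Call:
step_arm(moves=[{"slide": [0.013,0.25,-0.003],"rotation": [0,0,0],"fingers": 0.87},{"slide": [0.013,0.5,-0.003],"rotation": [0,0,0],"fingers": 0.87},{"slide": [0.013,0.55,-0.003],"rotation": [0,0,0],"fingers": 0.87},{"slide": [0.013,0.566,-0.003],"rotation": [0,0,0],"fingers": 0.87},{"slide": [0.013,0.566,-0.003],"rotation": [0,0,0],"fingers": 0.87}])

```text
clock: 3.9
position: [0.6276, 0.1604, 0.0625]
ee_rot: [0.542, -0.539, 0.454, -0.457]
ft_force: [0.1, 0.9, -0.1]
width: 0.0743
```

```bash
python3 - <<'E'
from h import *
im,d=ctrl.get_image("scene");cv2.imwrite("pics/a1.png",cv2.resize(im[210:330,350:510,::-1],None,fx=5,fy=5,interpolation=cv2.INTER_CUBIC))
E
python3 rel.py .626 .160 .050 9.7
```

```text
t 3.95 pos [0.6276 0.1604 0.0626] slide [ 0.0007  0.0505 -0.0068] rot [-0.0019  0.0005  0.    ] w 0.0741 F [ 0.2 -0.4  0.1] q [-0.25  0.7  -0.13  1.69  0.12  0.76 -1.83] norm 0.013
```

View pics/a1.png

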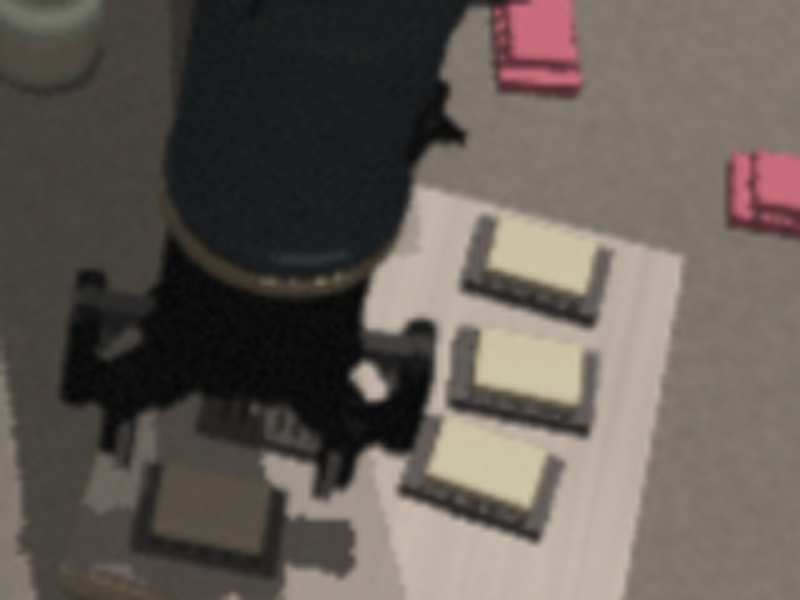

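```bash
python3 - <<'E'
from h import *
p,r,s=tool();M=r.as_matrix()
for f in(.010,.016,.022):
  for w in(-.037,.037,.0515,-.0515):
    X=p+M@np.array([w,f,0]);print(f,w,X.round(3),((proj("scene",X)[0]-[350,210]+.5)*5).round(0))
E
```

```text
0.01 -0.037 [0.621 0.197 0.053] [305. 513.]
0.01 0.037 [0.634 0.124 0.053] [128. 485.]
0.01 0.0515 [0.636 0.11  0.053] [ 93. 480.]
0.01 -0.0515 [0.619 0.211 0.053] [340. 519.]
0.016 -0.037 [0.621 0.197 0.047] [303. 521.]
0.016 0.037 [0.634 0.124 0.047] [126. 493.]
0.016 0.0515 [0.636 0.11  0.047] [ 92. 487.]
0.016 -0.0515 [0.619 0.211 0.047] [338. 526.]
0.022 -0.037 [0.621 0.197 0.041] [301. 528.]
0.022 0.037 [0.634 0.124 0.041] [125. 500.]
0.022 0.0515 [0.636 0.11  0.041] [ 91. 495.]
0.022 -0.0515 [0.619 0.211 0.041] [336. 533.]
```

Call:
step_arm(moves=[{"slide": [0,0.025,-0.006],"rotation": [-0.002,0,0],"fingers": 0.87},{"slide": [0,0.05,-0.006],"rotation": [-0.002,0,0],"fingers": 0.87},{"slide": [0,0.05,-0.006],"rotation": [-0.002,0,0],"fingers": 0.87}])

```text
clock: 4.32
position: [0.6259, 0.1601, 0.0497]
ee_rot: [-0.541, 0.541, -0.456, 0.455]
ft_force: [-1.2, -0.1, 0.5]
width: 0.0743
```

Call:
step_arm(moves=[{"slide": [0,0.008,0],"rotation": [0,0,0],"fingers": 0.87},{"slide": [0,0.016,0],"rotation": [0,0,0],"fingers": 0.87},{"slide": [0,0.016,0],"rotation": [0,0,0],"fingers": 0.87}])

```text
clock: 4.7
position: [0.6257, 0.1601, 0.0455]
ee_rot: [-0.54, 0.541, -0.456, 0.455]
ft_force: [-0.6, -0.7, 0.8]
width: 0.0743
```

```bash
python3 - <<'E'
from h import *
im,d=ctrl.get_image("scene");cv2.imwrite("pics/a2.png",cv2.resize(im[210:330,350:510,::-1],None,fx=5,fy=5,interpolation=cv2.INTER_CUBIC))
E
python3 rel.py .626 .160 .040 9.7
```

```text
t 4.75 pos [0.6258 0.1601 0.0456] slide [0.0004 0.0224 0.001 ] rot [0.0004 0.0005 0.0001] w 0.0738 F [0.8 0.6 0.5] q [-0.25  0.72 -0.13  1.7   0.12  0.73 -1.83] norm 0.006
```

View pics/a2.png

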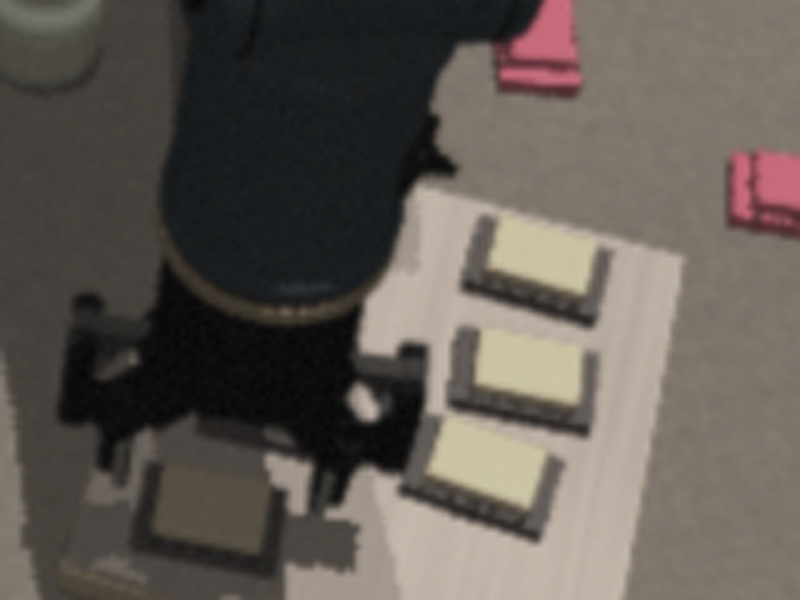

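Call:
step_arm(moves=[{"slide": [0,0.009,0],"rotation": [0,0,0],"fingers": 0.87},{"slide": [0,0.018,0],"rotation": [0,0,0],"fingers": 0.87},{"slide": [0,0.018,0],"rotation": [0,0,0],"fingers": 0.87}])

```text
clock: 5.12
position: [0.6256, 0.16, 0.0408]
ee_rot: [-0.54, 0.541, -0.456, 0.455]
ft_force: [0.1, -0.3, 0.7]
width: 0.0742
```

Call:
step_arm(moves=[{"slide": [0,0.006,0],"rotation": [0,0,0],"fingers": 0.87},{"slide": [0,0.012,0],"rotation": [0,0,0],"fingers": 0.87},{"slide": [0,0.012,0],"rotation": [0,0,0],"fingers": 0.87}])

```text
clock: 5.5
position: [0.6255, 0.16, 0.0377]
ee_rot: [-0.54, 0.541, -0.456, 0.455]
ft_force: [0.6, 0.0, 0.4]
width: 0.0742
```

Call:
step_arm(moves=[{"slide": [0,0.004,0],"rotation": [0,0,0],"fingers": 0.87},{"slide": [0,0.008,0],"rotation": [0,0,0],"fingers": 0.87},{"slide": [0,0.008,0],"rotation": [0,0,0],"fingers": 0.87}])

```text
clock: 5.88
position: [0.6255, 0.16, 0.0356]
ee_rot: [-0.54, 0.542, -0.456, 0.455]
ft_force: [0.3, -0.5, -0.3]
width: 0.0747
```

```bash
python3 - <<'E'
from h import *
im,d=ctrl.get_image("scene");cv2.imwrite("pics/a3.png",cv2.resize(im[210:330,350:510,::-1],None,fx=5,fy=5,interpolation=cv2.INTER_CUBIC))
E
python3 rel.py .626 .160 .040 9.7
```

```text
t 5.92 pos [0.6255 0.16   0.0356] slide [ 0.0002 -0.0175  0.0021] rot [0.0007 0.0005 0.0001] w 0.074 F [ 0.2 -0.5 -0.2] q [-0.25  0.73 -0.12  1.71  0.13  0.71 -1.84] norm 0.004
```

View pics/a3.png

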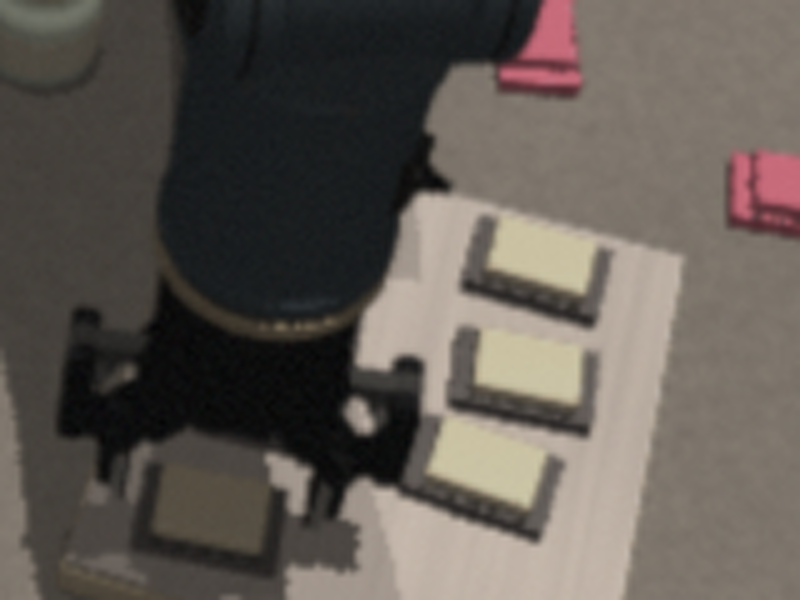

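Call:
step_arm(moves=[{"slide": [0,0,0],"rotation": [0,0,0],"fingers": 0.78},{"slide": [0,0,0],"rotation": [0,0,0],"fingers": 0.78}], force=30)

```text
clock: 6.18
position: [0.6255, 0.16, 0.0357]
ee_rot: [-0.54, 0.542, -0.456, 0.455]
ft_force: [0.7, 0.3, -0.2]
width: 0.0667
```

Call:
step_arm(moves=[{"slide": [0,0.002,0],"rotation": [0,0,0],"fingers": 0.78},{"slide": [0,0.004,0],"rotation": [0,0,0],"fingers": 0.78},{"slide": [0,0.004,0],"rotation": [0,0,0],"fingers": 0.78}])

```text
clock: 6.55
position: [0.6255, 0.16, 0.0346]
ee_rot: [-0.54, 0.542, -0.456, 0.455]
ft_force: [0.9, -0.4, 0.5]
width: 0.0666
```

Call:
step_arm(moves=[{"slide": [0,0.004,0],"rotation": [0,0,0],"fingers": 0.78},{"slide": [0,0.008,0],"rotation": [0,0,0],"fingers": 0.78},{"slide": [0,0.008,0],"rotation": [0,0,0],"fingers": 0.78}])

```text
clock: 6.92
position: [0.6254, 0.1599, 0.0325]
ee_rot: [-0.54, 0.542, -0.456, 0.455]
ft_force: [-0.2, 0.1, -0.3]
width: 0.0663
```

Call:
step_arm(moves=[{"slide": [0,0.004,0],"rotation": [0,0,0],"fingers": 0.78},{"slide": [0,0.008,0],"rotation": [0,0,0],"fingers": 0.78},{"slide": [0,0.008,0],"rotation": [0,0,0],"fingers": 0.78}])

```text
clock: 7.3
position: [0.6253, 0.16, 0.0304]
ee_rot: [-0.54, 0.542, -0.456, 0.455]
ft_force: [0.5, -0.5, -0.4]
width: 0.0666
```

```bash
python3 - <<'E'
from h import *
im,d=ctrl.get_image("scene");cv2.imwrite("pics/a4.png",cv2.resize(im[210:330,350:510,::-1],None,fx=5,fy=5,interpolation=cv2.INTER_CUBIC))
E
python3 rel.py .626 .160 .040 9.7
```

```text
t 7.35 pos [0.6254 0.16   0.0304] slide [ 0.0003 -0.0382  0.0023] rot [0.0008 0.0006 0.0001] w 0.0667 F [-0.   0.1  0.6] q [-0.25  0.74 -0.12  1.71  0.13  0.7  -1.84] norm 0.01
```

View pics/a4.png

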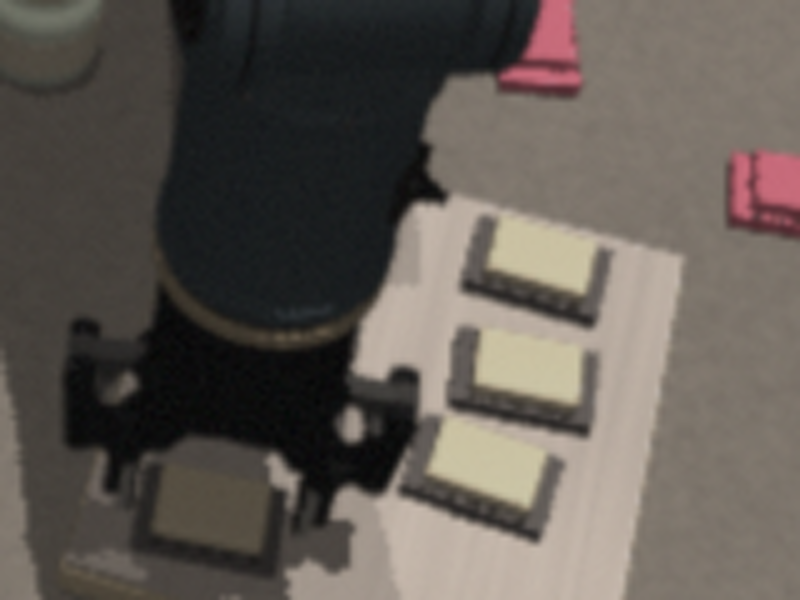

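Call:
step_arm(moves=[{"slide": [0,0.004,0],"rotation": [0,0,0],"fingers": 0.78},{"slide": [0,0.008,0],"rotation": [0,0,0],"fingers": 0.78},{"slide": [0,0.008,0],"rotation": [0,0,0],"fingers": 0.78}])

```text
clock: 7.72
position: [0.6253, 0.1599, 0.0283]
ee_rot: [-0.54, 0.542, -0.456, 0.455]
ft_force: [-0.6, -0.3, 0.0]
width: 0.0665
```

Call:
step_arm(moves=[{"slide": [0,0.004,0],"rotation": [0,0,0],"fingers": 0.78},{"slide": [0,0.008,0],"rotation": [0,0,0],"fingers": 0.78},{"slide": [0,0.008,0],"rotation": [0,0,0],"fingers": 0.78}])

```text
clock: 8.1
position: [0.6252, 0.1599, 0.0262]
ee_rot: [-0.54, 0.542, -0.456, 0.455]
ft_force: [0.5, -0.6, -0.4]
width: 0.0665
```

```bash
python3 - <<'E'
from h import *
im,d=ctrl.get_image("scene");o=(370,260)
c=im[260:330,370:450,::-1]; cv2.imwrite("pics/a5.png",cv2.resize(c,None,fx=10,fy=8.5,interpolation=cv2.INTER_NEAREST))
p,r,s=tool();M=r.as_matrix()
for f in(-.010,0,.01):
  for w in(-.033,.033):
   for z in (-.011,.011):
    X=p+M@np.array([w,f,z]);print(f,w,z,X.round(3),((proj("scene",X)[0]-o+.5)*[10,8.5]).round(0))
W=cloud("scene",d)
np.set_printoptions(linewidth=200)
print((W[298:322:2,396:424:2,2]*1000).round(0))
E
```

```text
-0.01 -0.033 -0.011 [0.609 0.191 0.036] [385. 432.]
-0.01 -0.033 0.011 [0.63  0.194 0.036] [377. 509.]
-0.01 0.033 -0.011 [0.62  0.126 0.036] [ 74. 390.]
-0.01 0.033 0.011 [0.642 0.129 0.036] [ 62. 466.]
0 -0.033 -0.011 [0.609 0.191 0.026] [379. 452.]
0 -0.033 0.011 [0.63  0.194 0.026] [371. 529.]
0 0.033 -0.011 [0.62  0.126 0.026] [ 70. 411.]
0 0.033 0.011 [0.642 0.129 0.026] [ 58. 486.]
0.01 -0.033 -0.011 [0.609 0.191 0.016] [372. 472.]
0.01 -0.033 0.011 [0.63  0.194 0.016] [364. 548.]
0.01 0.033 -0.011 [0.62  0.126 0.016] [ 66. 431.]
0.01 0.033 0.011 [0.642 0.129 0.016] [ 54. 506.]
[[114. 115. 116. 129. 130. 131. 129. 107. 110. 106.  94.  23.  23. 101.]
 [ 23.  20.  21. 106. 120. 122. 124. 122. 111.  92.  91.  95.  94.  94.]
 [ 23.  24.  27.  23.  25. 114. 115. 119. 114. 103.  91.  93.  96.  98.]
 [ 25.  25.  26.  22.  23.  25. 106. 113. 110. 103.  90.  93.  99. 105.]
 [ 44.  43.  43.  29.  21.  24.  24.  93.  95.  95.  94.  90.  89.  99.]
 [ 41.  42.  46.  45.  35.  36.  27.  76.  85.  89.  91.  82.  83.  93.]
 [ 45.  45.  44.  44.  35.  35.  43.  76.  77.  80.  74.  24.  27.  23.]
 [ 44.  41.  42.  43.  36.  35.  46.  68.  71.  65.  24.  24.  23.  23.]
 [ 44.  47.  44.  43.  34.  33.  46.  57.  56.  55.  24.  25.  22.  25.]
 [ 46.  42.  46.  43.  35.  23.  54.  53.  49.  22.  25.  25. 953.  24.]
 [ 45.  45.  43.  34.  36.  24.  24.  44.  22.  25.  26.  26.  23.  22.]
 [ 35.  38.  37.  32.  35.  24.  28.  21.  25.  25.  25.  25.  22.  22.]]
```

View pics/a5.png

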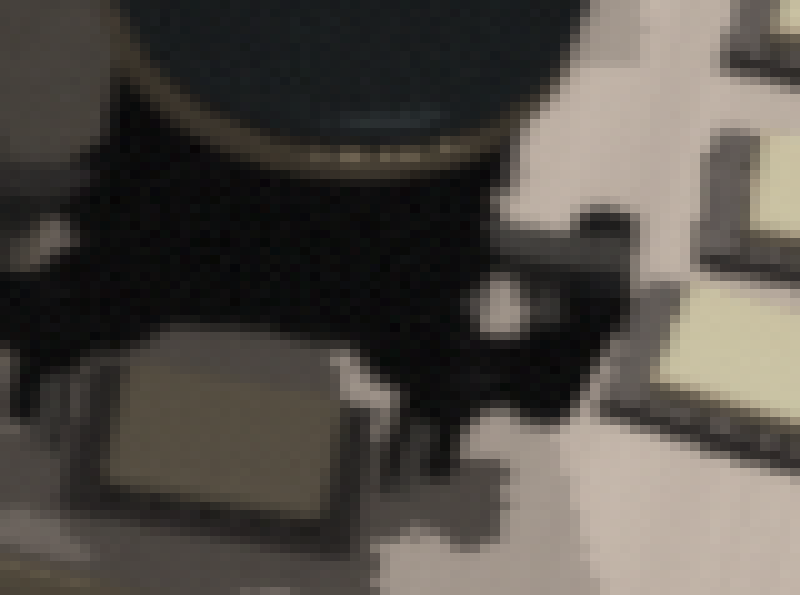

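```bash
python3 - <<'E'
from h import *
np.set_printoptions(linewidth=200,suppress=True)
im,d=ctrl.get_image("scene");W=cloud("scene",d)
for v in range(306,320):
    print(v,[tuple((W[v,u]*1000).round(0).astype(int).tolist()) for u in range(407,416)])
im,d=ctrl.get_image("top");W=cloud("top",d)
m=(W[...,2]>.03)&(W[...,0]>.5)&(W[...,0]<.75)&(W[...,1]>.05)&(W[...,1]<.3)
cv2.imwrite("pics/t5.png",cv2.resize(im[170:290,190:330,::-1],None,fx=5.5,fy=5,interpolation=cv2.INTER_NEAREST))
p,r,s=tool();print(p,s["width"])
E
```

```text
306 [(593, 186, 26), (592, 188, 26), (610, 190, 55), (632, 193, 92), (632, 195, 93), (631, 196, 93), (631, 198, 93), (632, 200, 97), (630, 202, 95)]
307 [(595, 186, 26), (594, 188, 25), (614, 191, 59), (633, 193, 90), (631, 195, 88), (632, 197, 90), (632, 199, 91), (631, 201, 90), (631, 203, 92)]
308 [(603, 187, 35), (596, 189, 25), (619, 192, 62), (628, 194, 78), (633, 196, 87), (631, 198, 85), (629, 199, 84), (632, 201, 89), (630, 203, 87)]
309 [(599, 188, 25), (598, 190, 24), (621, 192, 62), (631, 194, 79), (628, 196, 76), (631, 198, 81), (634, 200, 87), (631, 202, 84), (632, 204, 87)]
310 [(602, 188, 25), (611, 191, 41), (625, 193, 64), (632, 195, 77), (631, 197, 76), (630, 199, 77), (632, 200, 81), (631, 202, 81), (630, 204, 80)]
311 [(602, 189, 21), (613, 191, 41), (627, 193, 65), (632, 195, 74), (630, 197, 72), (631, 199, 74), (627, 201, 69), (626, 203, 69), (626, 205, 70)]
312 [(606, 189, 23), (617, 192, 43), (632, 194, 69), (630, 196, 66), (629, 198, 66), (630, 200, 69), (626, 202, 64), (624, 203, 61), (626, 205, 66)]
313 [(609, 190, 24), (621, 192, 46), (631, 194, 63), (630
[... 339 characters left out ...]
), (626, 203, 53), (626, 205, 54), (608, 207, 25)]
316 [(615, 192, 23), (631, 194, 50), (632, 196, 54), (632, 198, 55), (628, 200, 49), (625, 202, 46), (625, 204, 47), (611, 206, 25), (611, 208, 25)]
317 [(617, 192, 22), (632, 195, 49), (630, 197, 48), (632, 199, 51), (615, 200, 23), (612, 202, 21), (613, 204, 24), (615, 206, 27), (613, 208, 25)]
318 [(619, 193, 22), (620, 195, 25), (628, 197, 40), (629, 199, 43), (617, 201, 23), (615, 203, 22), (615, 205, 23), (614, 207, 22), (615, 209, 25)]
319 [(621, 194, 21), (623, 196, 25), (624, 198, 29), (622, 200, 27), (621, 202, 26), (618, 204, 23), (618, 206, 24), (616, 208, 22), (617, 210, 24)]
[0.62528778 0.15995438 0.02633136] 0.0666888800704496
```

View pics/t5.png

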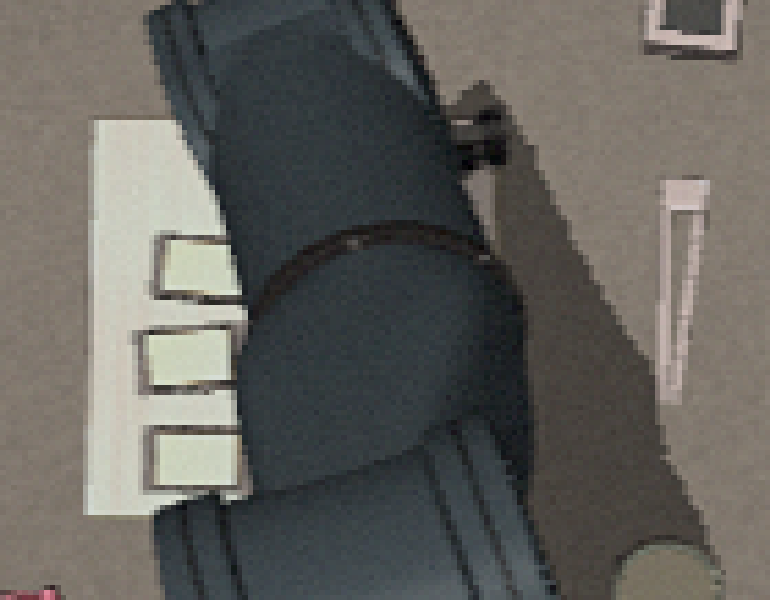

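Call:
step_arm(moves=[{"slide": [0,0.008,0],"rotation": [0,0,0],"fingers": 0.8},{"slide": [0,0.016,0],"rotation": [0,0,0],"fingers": 0.8},{"slide": [0,0.016,0],"rotation": [0,0,0],"fingers": 0.8}])

```text
clock: 8.62
position: [0.6251, 0.1598, 0.022]
ee_rot: [-0.54, 0.542, -0.456, 0.455]
ft_force: [0.3, -0.9, 0.2]
width: 0.0685
```

Call:
step_arm(moves=[{"slide": [0,0.008,0],"rotation": [0,0,0],"fingers": 0.8},{"slide": [0,0.016,0],"rotation": [0,0,0],"fingers": 0.8},{"slide": [0,0.016,0],"rotation": [0,0,0],"fingers": 0.8}])

```text
clock: 9.0
position: [0.6249, 0.1598, 0.0178]
ee_rot: [-0.54, 0.542, -0.456, 0.455]
ft_force: [-0.9, -0.4, -0.1]
width: 0.0682
```

```bash
python3 - <<'E'
from h import *
im,d=ctrl.get_image("scene")
c=im[260:330,370:450,::-1]; cv2.imwrite("pics/a6.png",cv2.resize(c,None,fx=10,fy=8.5,interpolation=cv2.INTER_NEAREST))
p,r,s=tool();print(p,s["width"],s["ft_force"])
E
```

```text
[0.62501404 0.15986786 0.01792669] 0.06820603707214894 [ 0.08320183  0.13730759 -0.1172783 ]
```

View pics/a6.png

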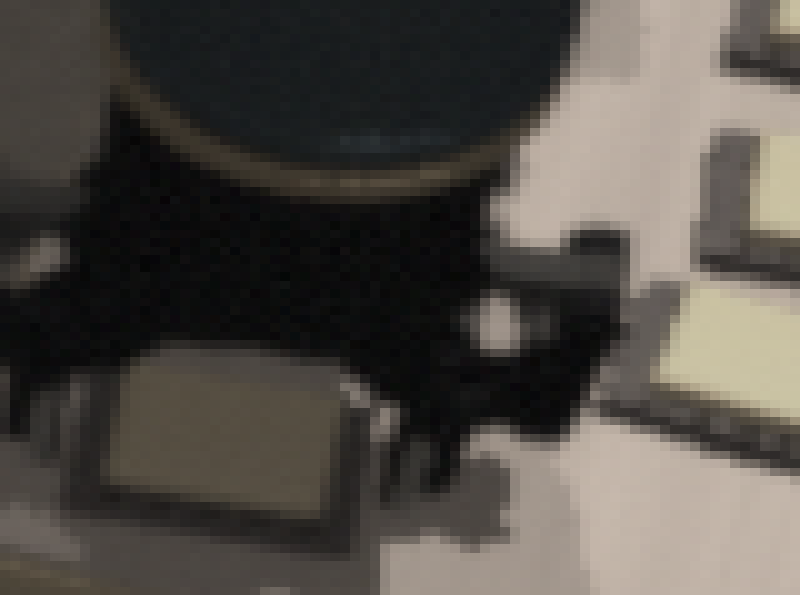

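Call:
step_arm(moves=[{"slide": [0,0.006,0],"rotation": [0,0,0],"fingers": 0.8},{"slide": [0,0.012,0],"rotation": [0,0,0],"fingers": 0.8},{"slide": [0,0.012,0],"rotation": [0,0,0],"fingers": 0.8}])

```text
clock: 9.43
position: [0.6249, 0.1598, 0.0148]
ee_rot: [-0.54, 0.542, -0.456, 0.455]
ft_force: [0.1, -0.5, 0.1]
width: 0.0682
```

Call:
step_arm(moves=[{"slide": [0,0.005,0],"rotation": [0,0,0],"fingers": 0.8},{"slide": [0,0.01,0],"rotation": [0,0,0],"fingers": 0.8},{"slide": [0,0.01,0],"rotation": [0,0,0],"fingers": 0.8}])

```text
clock: 9.8
position: [0.6248, 0.1598, 0.0122]
ee_rot: [-0.54, 0.542, -0.456, 0.455]
ft_force: [-0.2, 0.3, -0.4]
width: 0.0685
```

```bash
python3 - <<'E'
from h import *
im,d=ctrl.get_image("scene")
c=im[260:330,370:450,::-1]; cv2.imwrite("pics/a7.png",cv2.resize(c,None,fx=10,fy=8.5,interpolation=cv2.INTER_NEAREST))
p,r,s=tool();print(p,s["width"],s["ft_force"])
E
```

```text
[0.62487745 0.1598147  0.01222618] 0.06853364995565125 [-0.04087569 -0.02794202 -0.76127176]
```

View pics/a7.png

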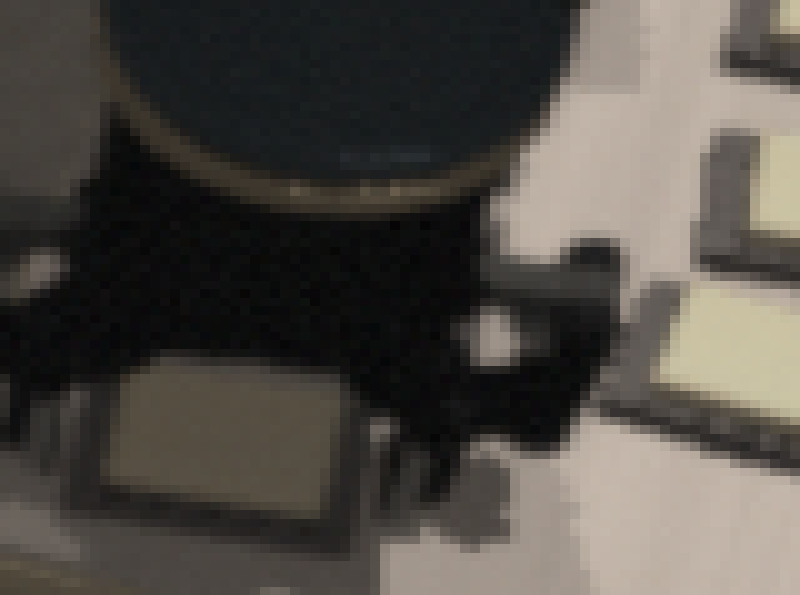

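Call:
step_arm(moves=[{"slide": [0,0,0],"rotation": [0,0,0],"fingers": 0.68},{"slide": [0,0,0],"rotation": [0,0,0],"fingers": 0.68},{"slide": [0,0,0],"rotation": [0,0,0],"fingers": 0.68},{"slide": [0,0,0],"rotation": [0,0,0],"fingers": 0.68}], force=30)

```text
clock: 10.35
position: [0.625, 0.1598, 0.0126]
ee_rot: [-0.54, 0.542, -0.456, 0.455]
ft_force: [-1.5, -1.3, 5.0]
width: 0.0612
```

Call:
step_arm(moves=[{"slide": [0,-0.004,0],"rotation": [0,0,0],"fingers": 0.6},{"slide": [0,-0.01,0],"rotation": [0,0,0],"fingers": 0.6},{"slide": [0,-0.04,0],"rotation": [0,0,0],"fingers": 0.6},{"slide": [0,-0.12,0],"rotation": [0,0,0],"fingers": 0.6},{"slide": [0,-0.25,0],"rotation": [0,0,0],"fingers": 0.6},{"slide": [0,-0.35,0],"rotation": [0,0,0],"fingers": 0.6},{"slide": [0,-0.35,0],"rotation": [0,0,0],"fingers": 0.6}], force=40)

```text
clock: 11.22
position: [0.6266, 0.1603, 0.1025]
ee_rot: [0.541, -0.541, 0.455, -0.456]
ft_force: [0.6, -0.3, 0.1]
width: 0.0612
```

```bash
python3 - <<'E'
from h import *
im,d=ctrl.get_image("scene")
c=im[200:340,330:520,::-1]; cv2.imwrite("pics/a8.png",cv2.resize(c,None,fx=4.2,fy=4.2,interpolation=cv2.INTER_CUBIC))
E
python3 rel.py .5276 -.2325 .10 -4.9
```

```text
t 11.28 pos [0.6257 0.16   0.1009] slide [ 1.4804  0.0052 -0.6538] rot [0.0004 0.0816 0.0002] w 0.0609 F [-0.9 -0.9 -1.2] q [-0.24  0.65 -0.13  1.66  0.11  0.84 -1.82] norm 0.405
```

View pics/a8.png

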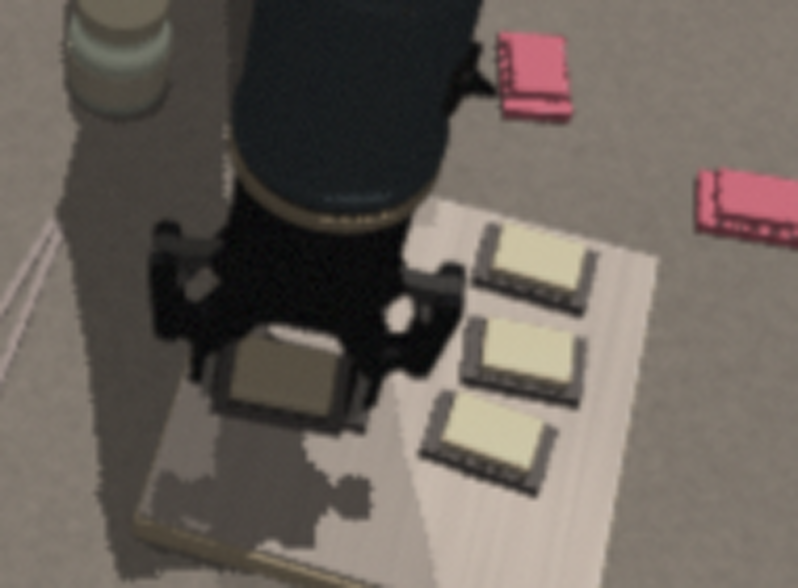

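Call:
step_arm(moves=[{"slide": [0.15,0,-0.065],"rotation": [0,0.01,0],"fingers": 0.6},{"slide": [0.37,0,-0.164],"rotation": [0,0.02,0],"fingers": 0.6},{"slide": [0.59,0,-0.262],"rotation": [0,0.03,0],"fingers": 0.6},{"slide": [0.8,0,-0.355],"rotation": [0,0.05,0],"fingers": 0.6},{"slide": [0.95,0,-0.42],"rotation": [0,0.06,0],"fingers": 0.6},{"slide": [0.98,0,-0.433],"rotation": [0,0.08,0],"fingers": 0.6}])

```text
clock: 12.02
position: [0.5589, -0.1037, 0.1002]
ee_rot: [0.476, -0.479, 0.522, -0.521]
ft_force: [1.0, 0.9, -0.4]
width: 0.0609
```

```bash
python3 rel.py .5274 -.2326 .10 -4.9
```

```text
t 12.03 pos [ 0.5589 -0.1037  0.1002] slide [ 0.5246  0.0023 -0.0805] rot [ 0.0011 -0.0006  0.0007] w 0.0609 F [ 1.   0.9 -0.4] q [ 0.15  0.56 -0.08  1.87  0.07  0.72 -1.63] norm 0.133
```

Call:
step_arm(moves=[{"slide": [0.22,0,-0.035],"rotation": [0,0,0],"fingers": 0.6},{"slide": [0.42,0,-0.065],"rotation": [0,0,0],"fingers": 0.6},{"slide": [0.525,0,-0.08],"rotation": [0,0,0],"fingers": 0.6},{"slide": [0.525,0,-0.08],"rotation": [0,0,0],"fingers": 0.6},{"slide": [0.525,0.09,-0.08],"rotation": [0,0,0],"fingers": 0.6},{"slide": [0.525,0.16,-0.08],"rotation": [0,0,0],"fingers": 0.6},{"slide": [0.525,0.16,-0.08],"rotation": [0,0,0],"fingers": 0.6}])

```text
clock: 12.9
position: [0.527, -0.2304, 0.059]
ee_rot: [0.477, -0.48, 0.522, -0.519]
ft_force: [0.2, -0.2, -0.1]
width: 0.0609
```

```bash
python3 - <<'E'
from h import *
im,d=ctrl.get_image("scene")
c=im[180:330,150:310,::-1]; cv2.imwrite("pics/b1.png",cv2.resize(c,None,fx=4,fy=4,interpolation=cv2.INTER_CUBIC))
p,r,s=tool()
im,d=ctrl.get_image("top")
c=im[150:300,340:450,::-1]; cv2.imwrite("pics/b1t.png",cv2.resize(c,None,fx=4,fy=4,interpolation=cv2.INTER_CUBIC))
E
python3 rel.py .5274 -.2326 -.006 -4.9
```

```text
t 13.0 pos [ 0.5279 -0.2315  0.0606] slide [ 0.0043  0.2664 -0.0005] rot [ 0.0012 -0.0002  0.0005] w 0.0612 F [-0.1 -0.3 -0.4] q [ 0.39  0.62 -0.09  1.88  0.09  0.65 -1.41] norm 0.067
```

View pics/b1.png

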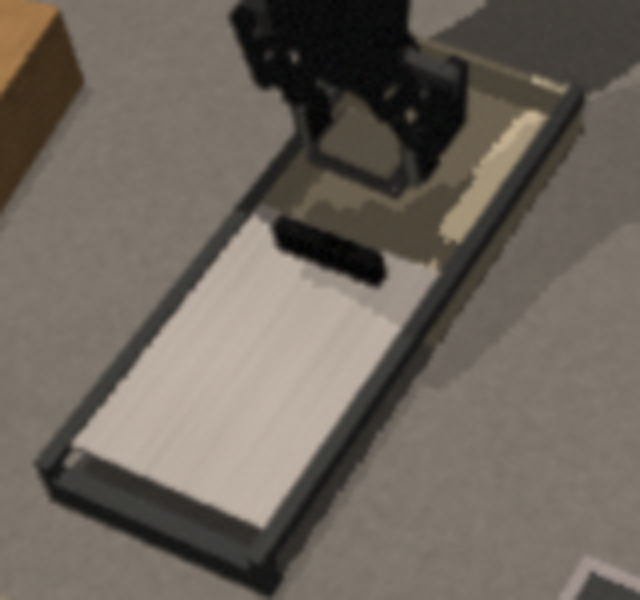

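View pics/b1t.png

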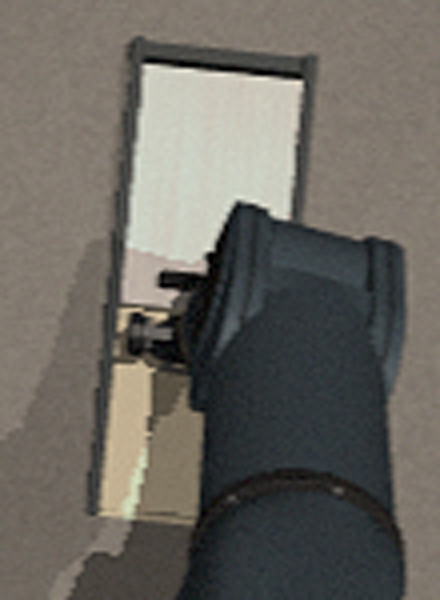

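Call:
step_arm(moves=[{"slide": [0.004,0.06,0],"rotation": [0,0,0],"fingers": 0.6},{"slide": [0.004,0.12,0],"rotation": [0,0,0],"fingers": 0.6},{"slide": [0.004,0.18,0],"rotation": [0,0,0],"fingers": 0.6},{"slide": [0.004,0.22,0],"rotation": [0,0,0],"fingers": 0.6},{"slide": [0.004,0.245,0],"rotation": [0,0,0],"fingers": 0.6},{"slide": [0.004,0.258,0],"rotation": [0,0,0],"fingers": 0.6},{"slide": [0.004,0.258,0],"rotation": [0,0,0],"fingers": 0.6}])

```text
clock: 13.88
position: [0.5276, -0.2326, -0.0039]
ee_rot: [0.477, -0.479, 0.522, -0.52]
ft_force: [-0.3, 0.0, 0.1]
width: 0.061
```

```bash
python3 - <<'E'
from h import *
im,d=ctrl.get_image("scene")
c=im[180:280,190:310,::-1]; cv2.imwrite("pics/b2.png",cv2.resize(c,None,fx=6,fy=6,interpolation=cv2.INTER_CUBIC))
E
python3 rel.py .5274 -.2326 -.006 -4.9
```

```text
t 13.93 pos [ 0.5277 -0.2326 -0.0037] slide [ 0.0001  0.0093 -0.0012] rot [ 0.0011 -0.0002  0.0005] w 0.0609 F [-0.2  0.1  0.7] q [ 0.38  0.72 -0.07  1.92  0.1   0.51 -1.42] norm 0.002
```

View pics/b2.png

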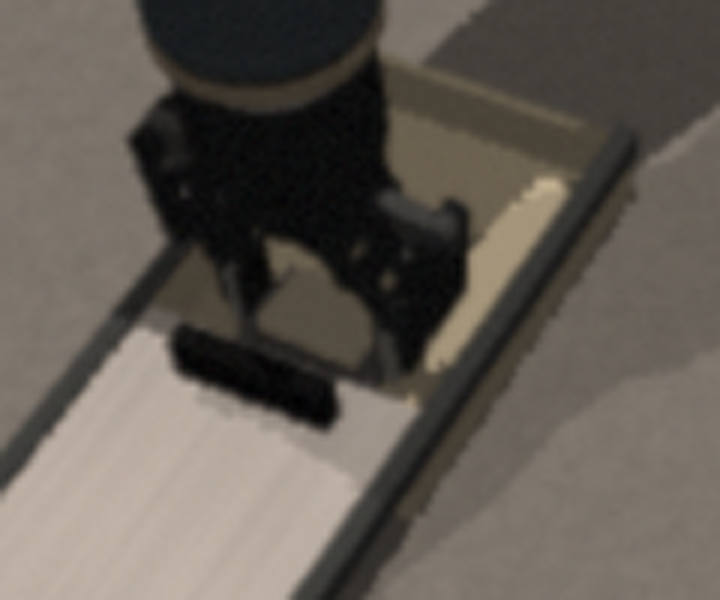

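Call:
step_arm(moves=[{"slide": [0,0.006,-0.001],"rotation": [0,0,0],"fingers": 0.6},{"slide": [0,0.012,-0.001],"rotation": [0,0,0],"fingers": 0.6},{"slide": [0,0.014,-0.001],"rotation": [0,0,0],"fingers": 0.6}])

```text
clock: 14.3
position: [0.5274, -0.2326, -0.0072]
ee_rot: [0.477, -0.479, 0.522, -0.521]
ft_force: [0.3, 0.1, -1.4]
width: 0.0614
```

Call:
step_arm(moves=[{"slide": [0,0.003,0],"rotation": [0,0,0],"fingers": 0.6},{"slide": [0,0.005,0],"rotation": [0,0,0],"fingers": 0.6},{"slide": [0,0.005,0],"rotation": [0,0,0],"fingers": 0.6}])

```text
clock: 14.68
position: [0.5275, -0.2326, -0.0074]
ee_rot: [0.477, -0.479, 0.521, -0.521]
ft_force: [-4.1, 0.9, 12.5]
width: 0.0609
```

Call:
step_arm(moves=[{"slide": [0,-0.001,0],"rotation": [0,0,0],"fingers": 0.8},{"slide": [0,-0.002,0],"rotation": [0,0,0],"fingers": 0.84},{"slide": [0,-0.002,0],"rotation": [0,0,0],"fingers": 0.84},{"slide": [0,-0.03,0],"rotation": [0,0,0],"fingers": 0.84},{"slide": [0,-0.15,0],"rotation": [0,0,0],"fingers": 0.84},{"slide": [0,-0.35,0],"rotation": [0,0,0],"fingers": 0.84},{"slide": [0,-0.42,0],"rotation": [0,0,0],"fingers": 0.84}])

```text
clock: 15.55
position: [0.5291, -0.2329, 0.1008]
ee_rot: [-0.477, 0.479, -0.52, 0.522]
ft_force: [-0.3, 0.1, -0.8]
width: 0.0716
```

```bash
python3 - <<'E'
from h import *
im,d=ctrl.get_image("scene")
c=im[160:280,190:350,::-1]; cv2.imwrite("pics/b3.png",cv2.resize(c,None,fx=5,fy=5,interpolation=cv2.INTER_CUBIC))
E
python3 rel.py .510 .2715 .09 7
```

```text
t 15.6 pos [ 0.5295 -0.2331  0.1019] slide [-2.0044  0.0405 -0.2521] rot [-0.0006 -0.0664  0.0011] w 0.072 F [ 0.1 -0.5  1.5] q [ 0.39  0.57 -0.09  1.84  0.08  0.73 -1.4 ] norm 0.505
```

View pics/b3.png

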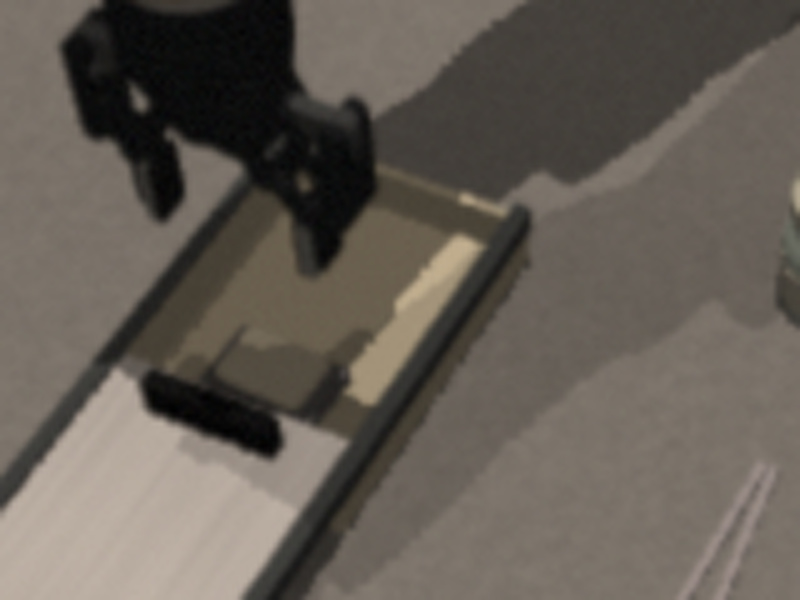

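Call:
step_arm(moves=[{"slide": [-0.15,0,-0.02],"rotation": [0,-0.01,0],"fingers": 0.87},{"slide": [-0.4,0,-0.05],"rotation": [0,-0.02,0],"fingers": 0.87},{"slide": [-0.65,0,-0.08],"rotation": [0,-0.03,0],"fingers": 0.87},{"slide": [-0.9,0,-0.11],"rotation": [0,-0.05,0],"fingers": 0.87},{"slide": [-1,0,-0.125],"rotation": [0,-0.066,0],"fingers": 0.87}])

```text
clock: 16.23
position: [0.5194, 0.023, 0.101]
ee_rot: [-0.531, 0.531, -0.466, 0.468]
ft_force: [1.1, -1.2, 0.3]
width: 0.0742
```

```bash
python3 rel.py .510 .2715 .09 7
```

```text
t 16.23 pos [0.5194 0.023  0.101 ] slide [-0.9909  0.0417  0.0889] rot [-0.0005  0.0017  0.0007] w 0.0742 F [ 1.1 -1.2  0.3] q [-0.04  0.5  -0.14  1.99  0.11  0.66 -1.69] norm 0.249
```

Call:
step_arm(moves=[{"slide": [-0.25,0,0.022],"rotation": [0,0.002,0],"fingers": 0.87},{"slide": [-0.5,0,0.045],"rotation": [0,0.002,0],"fingers": 0.87},{"slide": [-0.75,0,0.067],"rotation": [0,0.002,0],"fingers": 0.87},{"slide": [-0.94,0,0.085],"rotation": [0,0.002,0],"fingers": 0.87},{"slide": [-0.991,0,0.089],"rotation": [0,0.002,0],"fingers": 0.87},{"slide": [-0.991,0.1,0.089],"rotation": [0,0.002,0],"fingers": 0.87},{"slide": [-0.991,0.2,0.089],"rotation": [0,0.002,0],"fingers": 0.87},{"slide": [-0.991,0.2,0.089],"rotation": [0,0.002,0],"fingers": 0.87}])

```text
clock: 17.23
position: [0.509, 0.2698, 0.0489]
ee_rot: [-0.528, 0.531, -0.468, 0.47]
ft_force: [-0.3, -0.5, 0.5]
width: 0.0745
```

```bash
python3 - <<'E'
from h import *
im,d=ctrl.get_image("scene")
c=im[210:350,340:520,::-1]; cv2.imwrite("pics/c1.png",cv2.resize(c,None,fx=4.4,fy=4.2,interpolation=cv2.INTER_CUBIC))
E
python3 rel.py .510 .2715 .0135 7
```

```text
t 17.27 pos [0.5098 0.2703 0.05  ] slide [-0.005   0.1461  0.0015] rot [ 0.     -0.0005  0.0011] w 0.0747 F [-0.1 -0.5  1.1] q [-0.5   0.64 -0.1   1.89  0.11  0.63 -2.13] norm 0.037
```

View pics/c1.png

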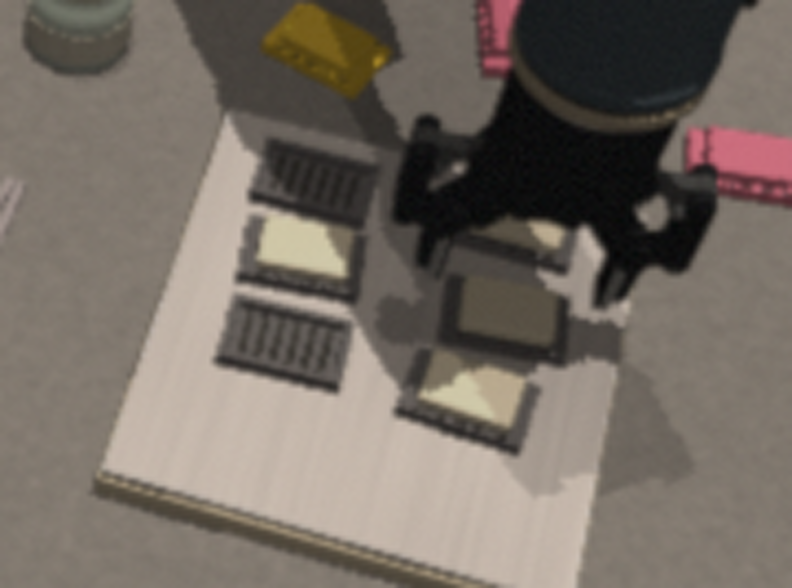

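Call:
step_arm(moves=[{"slide": [-0.005,0.06,0.0015],"rotation": [0,0,0],"fingers": 0.85},{"slide": [-0.005,0.1,0.0015],"rotation": [0,0,0],"fingers": 0.85},{"slide": [-0.005,0.13,0.0015],"rotation": [0,0,0],"fingers": 0.83},{"slide": [-0.005,0.142,0.0015],"rotation": [0,0,0],"fingers": 0.8},{"slide": [-0.005,0.142,0.0015],"rotation": [0,0,0],"fingers": 0.8}])

```text
clock: 17.9
position: [0.5099, 0.2715, 0.0144]
ee_rot: [-0.528, 0.53, -0.468, 0.47]
ft_force: [-0.5, 0.4, -0.9]
width: 0.0687
```

```bash
python3 - <<'E'
from h import *
im,d=ctrl.get_image("scene")
c=im[230:320,420:510,::-1]; cv2.imwrite("pics/c2.png",cv2.resize(c,None,fx=6.5,fy=6.5,interpolation=cv2.INTER_CUBIC))
E
python3 rel.py .510 .2715 .0135 7
```

```text
t 17.95 pos [0.51   0.2716 0.0146] slide [ 0.0003  0.0044 -0.0002] rot [ 0.     -0.0005  0.0011] w 0.0682 F [ 0.  -0.1 -0.2] q [-0.51  0.69 -0.1   1.91  0.12  0.55 -2.14] norm 0.001
```

View pics/c2.png

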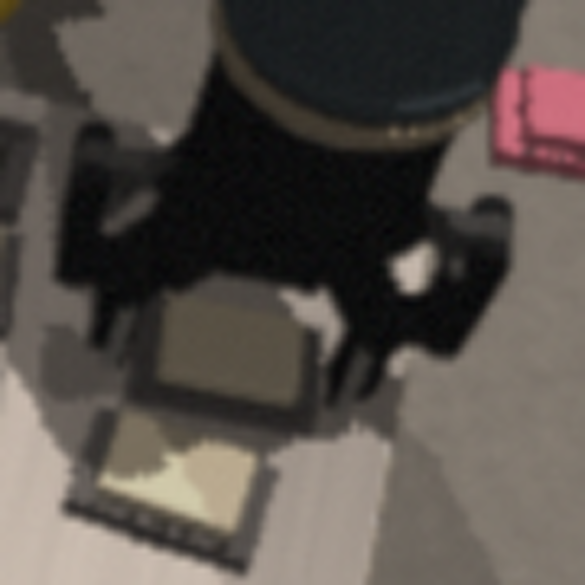

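Call:
step_arm(moves=[{"slide": [0,0.003,0],"rotation": [0,0,0],"fingers": 0.66},{"slide": [0,0.003,0],"rotation": [0,0,0],"fingers": 0.6},{"slide": [0,0.003,0],"rotation": [0,0,0],"fingers": 0.6},{"slide": [0,0.003,0],"rotation": [0,0,0],"fingers": 0.6}], force=40)

```text
clock: 18.45
position: [0.5103, 0.2717, 0.0147]
ee_rot: [-0.529, 0.53, -0.468, 0.47]
ft_force: [-0.0, -0.1, 6.4]
width: 0.0604
```

Call:
step_arm(moves=[{"slide": [0,-0.006,0],"rotation": [0,0,0],"fingers": 0.6},{"slide": [0,-0.03,0],"rotation": [0,0,0],"fingers": 0.6},{"slide": [0,-0.1,0],"rotation": [0,0,0],"fingers": 0.6},{"slide": [0,-0.22,0],"rotation": [0,0,0],"fingers": 0.6},{"slide": [0,-0.35,0],"rotation": [0,0,0],"fingers": 0.6},{"slide": [0,-0.35,0],"rotation": [0,0,0],"fingers": 0.6}])

```text
clock: 19.2
position: [0.5118, 0.2729, 0.1058]
ee_rot: [0.531, -0.528, 0.467, -0.471]
ft_force: [-0.8, 0.2, -0.6]
width: 0.0603
```

```bash
python3 - <<'E'
from h import *
im,d=ctrl.get_image("scene")
c=im[210:350,340:520,::-1]; cv2.imwrite("pics/c3.png",cv2.resize(c,None,fx=4.4,fy=4.2,interpolation=cv2.INTER_CUBIC))
E
python3 rel.py .4795 -.2285 .10 -4.9
```

```text
t 19.25 pos [0.511  0.2724 0.1042] slide [ 1.974   0.0187 -0.3657] rot [-0.0013  0.0655  0.0004] w 0.0608 F [-0.1  0.2 -1.1] q [-0.5   0.56 -0.12  1.84  0.1   0.74 -2.12] norm 0.502
```

View pics/c3.png

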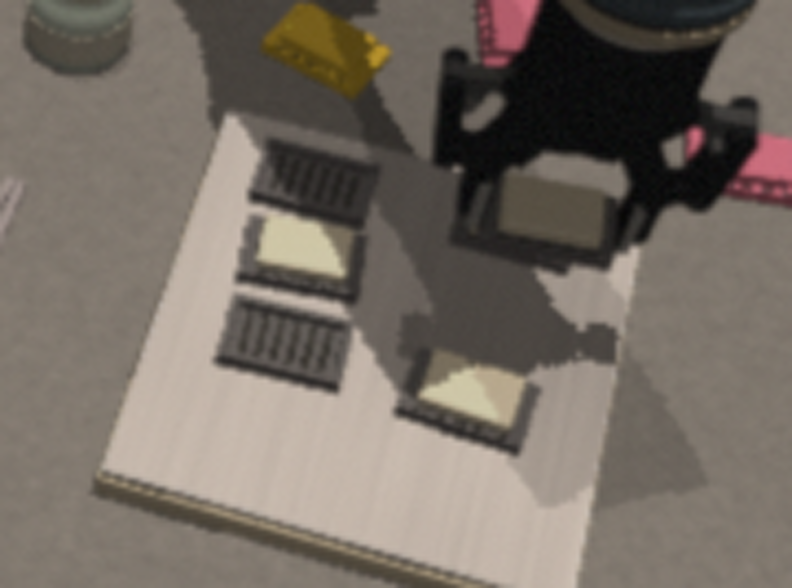

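Call:
step_arm(moves=[{"slide": [0.15,0,-0.028],"rotation": [0,0.01,0],"fingers": 0.6},{"slide": [0.4,0,-0.074],"rotation": [0,0.02,0],"fingers": 0.6},{"slide": [0.65,0,-0.12],"rotation": [0,0.03,0],"fingers": 0.6},{"slide": [0.88,0,-0.163],"rotation": [0,0.05,0],"fingers": 0.6},{"slide": [1,0,-0.185],"rotation": [0,0.065,0],"fingers": 0.6}])

```text
clock: 19.88
position: [0.4938, 0.0148, 0.1041]
ee_rot: [-0.477, 0.477, -0.521, 0.523]
ft_force: [-0.4, -0.2, 0.8]
width: 0.0607
```

```bash
python3 rel.py .4795 -.2285 .10 -4.9
```

```text
t 19.88 pos [0.4938 0.0148 0.1041] slide [0.9744 0.0187 0.0299] rot [-0.0008 -0.0013  0.0008] w 0.0607 F [-0.4 -0.2  0.8] q [-0.07  0.46 -0.08  2.05  0.06  0.62 -1.85] norm 0.244
```

Call:
step_arm(moves=[{"slide": [0.22,0,0.007],"rotation": [0,0,0],"fingers": 0.6},{"slide": [0.46,0,0.014],"rotation": [0,0,0],"fingers": 0.6},{"slide": [0.7,0,0.022],"rotation": [0,-0.001,0],"fingers": 0.6},{"slide": [0.9,0,0.028],"rotation": [0,-0.001,0],"fingers": 0.6},{"slide": [0.975,0,0.03],"rotation": [0,-0.001,0],"fingers": 0.6},{"slide": [0.975,0,0.03],"rotation": [0,-0.001,0],"fingers": 0.6},{"slide": [0.975,0.1,0.03],"rotation": [0,-0.001,0],"fingers": 0.6},{"slide": [0.975,0.2,0.03],"rotation": [0,-0.001,0],"fingers": 0.6},{"slide": [0.975,0.2,0.03],"rotation": [0,-0.001,0],"fingers": 0.6}])

```text
clock: 21.0
position: [0.4789, -0.2259, 0.0533]
ee_rot: [0.478, -0.479, 0.521, -0.52]
ft_force: [0.4, 0.3, 0.4]
width: 0.0607
```

```bash
python3 - <<'E'
from h import *
im,d=ctrl.get_image("scene")
c=im[160:280,190:350,::-1]; cv2.imwrite("pics/d1.png",cv2.resize(c,None,fx=5,fy=5,interpolation=cv2.INTER_CUBIC))
E
python3 rel.py .4795 -.2285 -.003 -4.9
```

```text
t 21.05 pos [ 0.4796 -0.2266  0.0544] slide [7.300e-03 2.295e-01 2.000e-04] rot [-0.0003  0.0006  0.0003] w 0.0604 F [ 0.3 -0.8 -0.2] q [ 0.41  0.58 -0.09  2.01  0.09  0.56 -1.39] norm 0.057
```

View pics/d1.png

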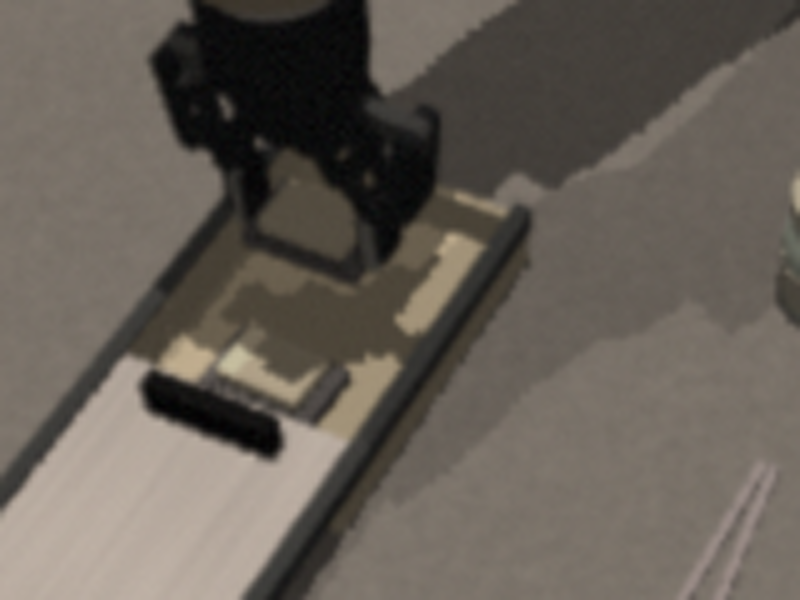

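Call:
step_arm(moves=[{"slide": [0.007,0.06,0],"rotation": [0,0,0],"fingers": 0.6},{"slide": [0.007,0.12,0],"rotation": [0,0,0],"fingers": 0.6},{"slide": [0.007,0.17,0],"rotation": [0,0,0],"fingers": 0.6},{"slide": [0.007,0.205,0],"rotation": [0,0,0],"fingers": 0.6},{"slide": [0.007,0.225,0],"rotation": [0,0,0],"fingers": 0.6},{"slide": [0.007,0.23,0],"rotation": [0,0,0],"fingers": 0.6}])

```text
clock: 21.8
position: [0.4794, -0.2284, -0.0034]
ee_rot: [-0.478, 0.479, -0.52, 0.521]
ft_force: [0.5, 0.3, -0.2]
width: 0.0607
```

Call:
step_arm(moves=[{"slide": [0,0.004,0],"rotation": [0,0,0],"fingers": 0.6},{"slide": [0,0.008,0],"rotation": [0,0,0],"fingers": 0.6},{"slide": [0,0.01,0],"rotation": [0,0,0],"fingers": 0.6}])

```text
clock: 22.18
position: [0.4796, -0.2285, -0.0053]
ee_rot: [-0.479, 0.479, -0.52, 0.521]
ft_force: [-2.1, 1.1, 12.6]
width: 0.0607
```

Call:
step_arm(moves=[{"slide": [0,0.001,0],"rotation": [0,0,0],"fingers": 0.8},{"slide": [0,0,0],"rotation": [0,0,0],"fingers": 0.84},{"slide": [0,0,0],"rotation": [0,0,0],"fingers": 0.84},{"slide": [0,-0.03,0],"rotation": [0,0,0],"fingers": 0.84},{"slide": [0,-0.15,0],"rotation": [0,0,0],"fingers": 0.84},{"slide": [0,-0.35,0],"rotation": [0,0,0],"fingers": 0.84},{"slide": [0,-0.42,0],"rotation": [0,0,0],"fingers": 0.84}])

```text
clock: 23.05
position: [0.4806, -0.2289, 0.1028]
ee_rot: [-0.479, 0.478, -0.519, 0.522]
ft_force: [-0.0, -0.1, 0.1]
width: 0.0719
```

```bash
python3 - <<'E'
from h import *
im,d=ctrl.get_image("scene")
c=im[160:280,190:350,::-1]; cv2.imwrite("pics/d2.png",cv2.resize(c,None,fx=5,fy=5,interpolation=cv2.INTER_CUBIC))
E
python3 rel.py .4485 .2655 .09 0.5
```

```text
t 23.1 pos [ 0.481  -0.2291  0.1039] slide [-1.9606  0.048  -0.2963] rot [-0.0019 -0.0296  0.001 ] w 0.0716 F [-0.3  0.3  1.4] q [ 0.42  0.51 -0.1   1.96  0.08  0.67 -1.38] norm 0.496
```

View pics/d2.png

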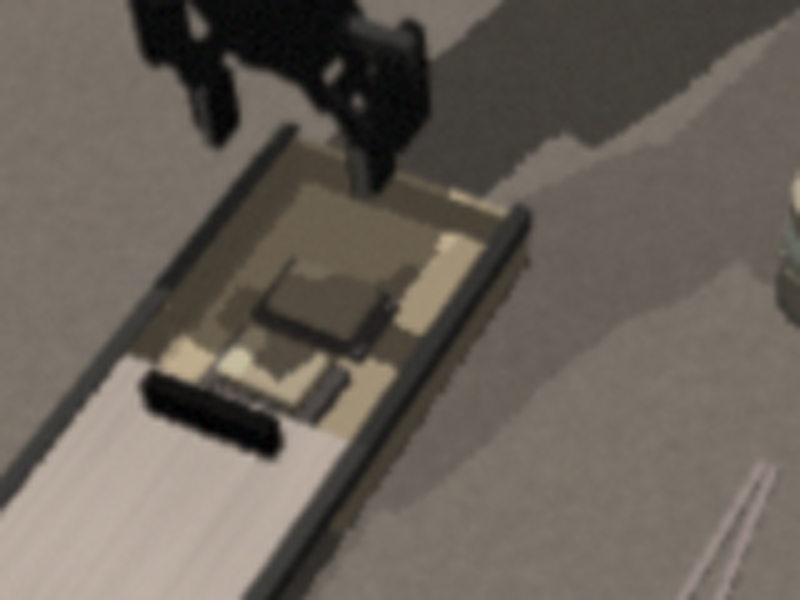

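Call:
step_arm(moves=[{"slide": [-0.15,0,-0.02],"rotation": [0,-0.01,0],"fingers": 0.87},{"slide": [-0.4,0,-0.05],"rotation": [0,-0.02,0],"fingers": 0.87},{"slide": [-0.65,0,-0.08],"rotation": [0,-0.03,0],"fingers": 0.87},{"slide": [-0.9,0,-0.12],"rotation": [0,-0.03,0],"fingers": 0.87},{"slide": [-1,0,-0.13],"rotation": [-0.002,-0.03,0.001],"fingers": 0.87}])

```text
clock: 23.72
position: [0.4688, 0.0266, 0.1029]
ee_rot: [0.504, -0.504, 0.497, -0.496]
ft_force: [1.5, -0.2, 0.0]
width: 0.0744
```

```bash
python3 rel.py .4485 .2655 .05 0.5
```

```text
t 23.73 pos [0.4688 0.0266 0.1029] slide [-0.9564  0.2128 -0.0667] rot [ 0.0002  0.0019 -0.0004] w 0.0744 F [ 1.5 -0.2  0. ] q [-0.07  0.44 -0.11  2.11  0.08  0.59 -1.8 ] norm 0.246
```

Call:
step_arm(moves=[{"slide": [-0.25,0,-0.017],"rotation": [0,0.002,0],"fingers": 0.87},{"slide": [-0.5,0,-0.035],"rotation": [0,0.002,0],"fingers": 0.87},{"slide": [-0.75,0,-0.052],"rotation": [0,0.002,0],"fingers": 0.87},{"slide": [-0.91,0,-0.064],"rotation": [0,0.002,0],"fingers": 0.87},{"slide": [-0.956,0,-0.067],"rotation": [0,0.002,0],"fingers": 0.87},{"slide": [-0.956,0.1,-0.067],"rotation": [0,0.002,0],"fingers": 0.87},{"slide": [-0.956,0.21,-0.067],"rotation": [0,0.002,0],"fingers": 0.87},{"slide": [-0.956,0.21,-0.067],"rotation": [0,0.002,0],"fingers": 0.87}])

```text
clock: 24.72
position: [0.4475, 0.2635, 0.0493]
ee_rot: [-0.5, 0.503, -0.499, 0.498]
ft_force: [-0.4, -0.2, 0.4]
width: 0.0743
```

```bash
python3 - <<'E'
from h import *
im,d=ctrl.get_image("scene")
c=im[190:330,340:520,::-1]; cv2.imwrite("pics/e1.png",cv2.resize(c,None,fx=4.4,fy=4.2,interpolation=cv2.INTER_CUBIC))
E
python3 rel.py .4485 .2655 .0135 0.5
```

```text
t 24.77 pos [0.4482 0.2641 0.0504] slide [-0.0057  0.1475  0.0018] rot [ 0.0007 -0.0004  0.0002] w 0.0739 F [-0.1 -0.2 -0.5] q [-0.57  0.58 -0.08  2.03  0.09  0.53 -2.27] norm 0.037
```

View pics/e1.png

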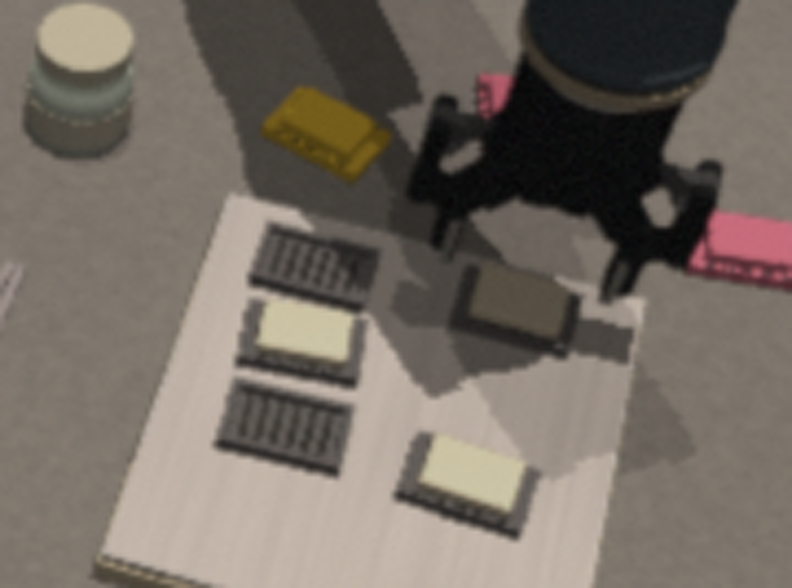

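Call:
step_arm(moves=[{"slide": [-0.006,0.06,0.002],"rotation": [0,0,0],"fingers": 0.85},{"slide": [-0.006,0.1,0.002],"rotation": [0,0,0],"fingers": 0.85},{"slide": [-0.006,0.13,0.002],"rotation": [0,0,0],"fingers": 0.83},{"slide": [-0.006,0.143,0.002],"rotation": [0,0,0],"fingers": 0.8},{"slide": [-0.006,0.143,0.002],"rotation": [0,0,0],"fingers": 0.8}])

```text
clock: 25.4
position: [0.4485, 0.2656, 0.0145]
ee_rot: [-0.501, 0.503, -0.499, 0.498]
ft_force: [0.2, -0.7, 0.7]
width: 0.0683
```

Call:
step_arm(moves=[{"slide": [0,0.003,0],"rotation": [0,0,0],"fingers": 0.66},{"slide": [0,0.003,0],"rotation": [0,0,0],"fingers": 0.6},{"slide": [0,0.003,0],"rotation": [0,0,0],"fingers": 0.6},{"slide": [0,0.003,0],"rotation": [0,0,0],"fingers": 0.6}])

```text
clock: 25.9
position: [0.4486, 0.2657, 0.0146]
ee_rot: [-0.501, 0.502, -0.499, 0.498]
ft_force: [-2.6, -0.5, 9.4]
width: 0.0608
```

Call:
step_arm(moves=[{"slide": [0,-0.006,0],"rotation": [0,0,0],"fingers": 0.6},{"slide": [0,-0.03,0],"rotation": [0,0,0],"fingers": 0.6},{"slide": [0,-0.1,0],"rotation": [0,0,0],"fingers": 0.6},{"slide": [0,-0.22,0],"rotation": [0,0,0],"fingers": 0.6},{"slide": [0,-0.35,0],"rotation": [0,0,0],"fingers": 0.6},{"slide": [0,-0.35,0],"rotation": [0,0,0],"fingers": 0.6}])

```text
clock: 26.65
position: [0.4501, 0.2665, 0.1045]
ee_rot: [0.503, -0.501, 0.498, -0.498]
ft_force: [0.6, 0.9, -0.5]
width: 0.061
```

```bash
python3 - <<'E'
from m import *
im,d=ctrl.get_image("scene")
c=im[190:330,340:520,::-1]; cv2.imwrite("pics/e2.png",cv2.resize(c,None,fx=4.4,fy=4.2,interpolation=cv2.INTER_CUBIC))
im,d=ctrl.get_image("top"); cv2.imwrite("pics/e2t.png",cv2.resize(im[180:290,190:430,::-1],None,fx=3.3,fy=3.3,interpolation=cv2.INTER_CUBIC))
for g in((.528,-.2326),(.4797,-.2285)):
    rc,mc=wax("top",im,g,.024); print(np.round(rc[0],1),np.round(rc[1],1),round(rc[2],1))
E
python3 rel.py .4317 -.2244 .10 -4.9
```

```text
[ 528.5 -232.4] [48.8 33. ] 82.5
[ 480.3 -228.2] [48.2 32.2] 85.0
t 26.75 pos [0.4488 0.2656 0.1022] slide [ 1.9596  0.009  -0.0827] rot [0.0004 0.0296 0.    ] w 0.0604 F [ 0.5  0.4 -1. ] q [-0.56  0.5  -0.09  1.98  0.07  0.66 -2.26] norm 0.49
```

View pics/e2.png

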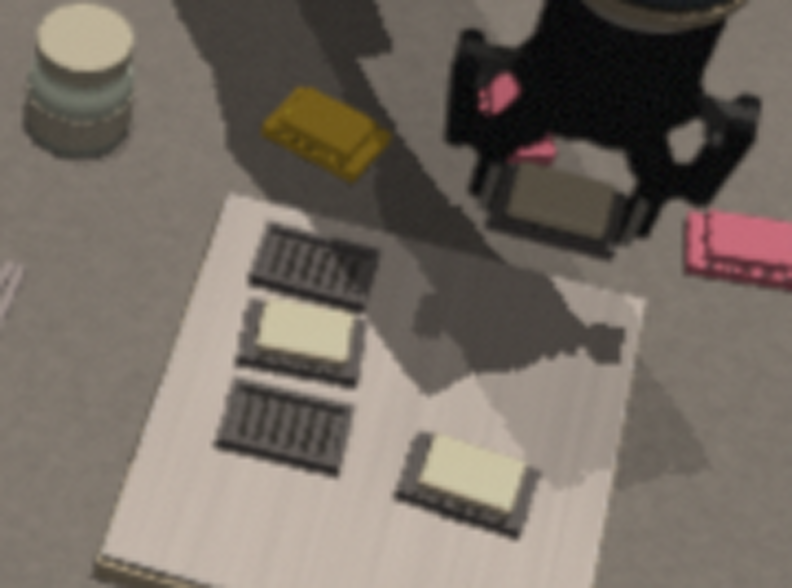

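View pics/e2t.png

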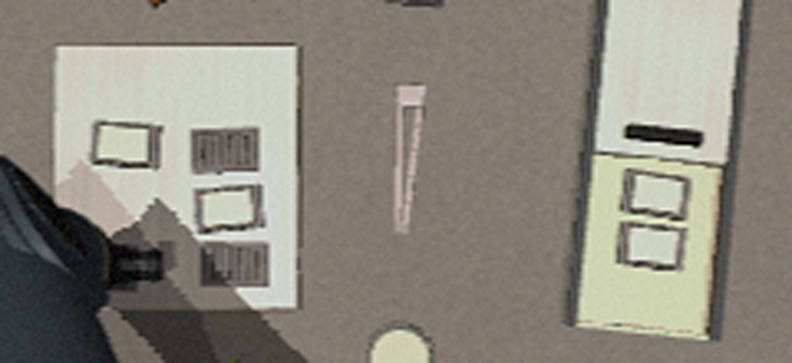

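Call:
step_arm(moves=[{"slide": [0.15,0,0.01],"rotation": [0,0.005,0],"fingers": 0.6},{"slide": [0.4,0,0.03],"rotation": [0,0.01,0],"fingers": 0.6},{"slide": [0.65,0,0.05],"rotation": [0,0.02,0],"fingers": 0.6},{"slide": [0.88,0,0.06],"rotation": [0,0.03,0],"fingers": 0.6},{"slide": [1,0,0.06],"rotation": [0,0.03,0],"fingers": 0.6}])

```text
clock: 27.38
position: [0.4646, 0.0122, 0.1012]
ee_rot: [0.475, -0.478, 0.523, -0.522]
ft_force: [-0.5, 0.5, -0.5]
width: 0.0604
```

```bash
python3 rel.py .4337 -.2246 .10 -4.9
```

```text
t 27.38 pos [0.4646 0.0122 0.1012] slide [ 0.9545  0.0064 -0.0369] rot [ 0.0011 -0.0017  0.0005] w 0.0604 F [-0.5  0.5 -0.5] q [-0.07  0.44 -0.08  2.12  0.07  0.59 -1.86] norm 0.239
```

Call:
step_arm(moves=[{"slide": [0.22,0,-0.007],"rotation": [0,0,0],"fingers": 0.6},{"slide": [0.46,0,-0.015],"rotation": [0,0,0],"fingers": 0.6},{"slide": [0.7,0,-0.025],"rotation": [0.001,-0.001,0],"fingers": 0.6},{"slide": [0.88,0,-0.034],"rotation": [0.001,-0.002,0],"fingers": 0.6},{"slide": [0.955,0,-0.037],"rotation": [0.001,-0.002,0],"fingers": 0.6},{"slide": [0.955,0,-0.037],"rotation": [0.001,-0.002,0],"fingers": 0.6},{"slide": [0.955,0.1,-0.037],"rotation": [0.001,-0.002,0],"fingers": 0.6},{"slide": [0.955,0.19,-0.037],"rotation": [0.001,-0.002,0],"fingers": 0.6},{"slide": [0.955,0.19,-0.037],"rotation": [0.001,-0.002,0],"fingers": 0.6}])

```text
clock: 28.5
position: [0.4326, -0.2228, 0.0526]
ee_rot: [0.478, -0.48, 0.521, -0.519]
ft_force: [0.2, 0.7, 0.2]
width: 0.0606
```

```bash
python3 - <<'E'
from h import *
im,d=ctrl.get_image("scene")
c=im[160:280,190:350,::-1]; cv2.imwrite("pics/f1.png",cv2.resize(c,None,fx=5,fy=5,interpolation=cv2.INTER_CUBIC))
E
python3 rel.py .4337 -.2246 -.003 -4.9
```

```text
t 28.55 pos [ 0.4332 -0.2233  0.0535] slide [0.005  0.2261 0.0031] rot [0.0008 0.0008 0.0001] w 0.0609 F [-0.   0.1 -0.1] q [ 0.44  0.54 -0.09  2.11  0.1   0.49 -1.38] norm 0.057
```

View pics/f1.png

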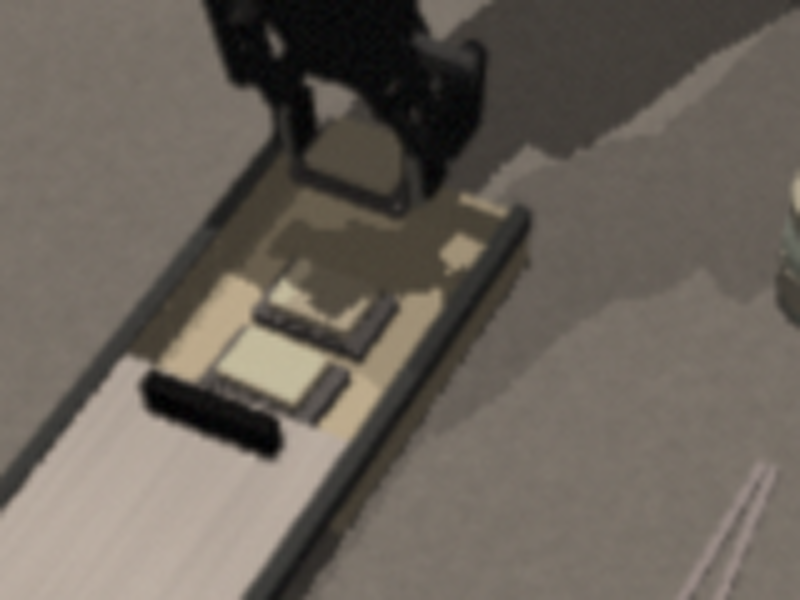

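Call:
step_arm(moves=[{"slide": [0.005,0.06,0.002],"rotation": [0,0,0],"fingers": 0.6},{"slide": [0.005,0.12,0.003],"rotation": [0,0,0],"fingers": 0.6},{"slide": [0.005,0.17,0.003],"rotation": [0,0,0],"fingers": 0.6},{"slide": [0.005,0.205,0.003],"rotation": [0,0,0],"fingers": 0.6},{"slide": [0.005,0.222,0.003],"rotation": [0,0,0],"fingers": 0.6},{"slide": [0.005,0.226,0.003],"rotation": [0,0,0],"fingers": 0.6}])

```text
clock: 29.3
position: [0.4336, -0.2246, -0.0032]
ee_rot: [0.478, -0.48, 0.521, -0.52]
ft_force: [-0.1, 0.7, 0.0]
width: 0.0605
```

Call:
step_arm(moves=[{"slide": [0,0.004,0],"rotation": [0,0,0],"fingers": 0.6},{"slide": [0,0.008,0],"rotation": [0,0,0],"fingers": 0.6},{"slide": [0,0.01,0],"rotation": [0,0,0],"fingers": 0.6}])

```text
clock: 29.68
position: [0.4337, -0.2246, -0.0054]
ee_rot: [0.478, -0.48, 0.521, -0.52]
ft_force: [-1.6, 1.9, 10.2]
width: 0.0609
```

Call:
step_arm(moves=[{"slide": [0,0.001,0],"rotation": [0,0,0],"fingers": 0.8},{"slide": [0,0,0],"rotation": [0,0,0],"fingers": 0.84},{"slide": [0,0,0],"rotation": [0,0,0],"fingers": 0.84},{"slide": [0,-0.03,0],"rotation": [0,0,0],"fingers": 0.84},{"slide": [0,-0.15,0],"rotation": [0,0,0],"fingers": 0.84},{"slide": [0,-0.35,0],"rotation": [0,0,0],"fingers": 0.84},{"slide": [0,-0.42,0],"rotation": [0,0,0],"fingers": 0.84},{"slide": [0,-0.42,0],"rotation": [0,0,0],"fingers": 0.84}])

```text
clock: 30.68
position: [0.4348, -0.2251, 0.1013]
ee_rot: [-0.478, 0.479, -0.52, 0.521]
ft_force: [0.9, -0.8, 0.4]
width: 0.0718
```

```bash
python3 - <<'E'
from m import *
im,d=ctrl.get_image("scene")
c=im[160:310,150:310,::-1]; cv2.imwrite("pics/f2.png",cv2.resize(c,None,fx=4,fy=4,interpolation=cv2.INTER_CUBIC))
W=cloud("scene",d)
# dark bar pixels: z>.048 near expected grip
m=(W[...,2]>.044)&(W[...,2]<.064)&(abs(W[...,0]-.58)<.04)&(abs(W[...,1]+.235)<.06)
P=W[m];print(len(P),P.mean(0).round(4),P.min(0).round(3),P.max(0).round(3))
g=im.astype(int).sum(2)<90; mm=m&g; P=W[mm];print(len(P),P.mean(0).round(4),np.percentile(P,[3,97],axis=0).round(4))
for o in ctrl.pinpoint("cover_grip","scene")[:2]: print(o["conf"],at("scene",o["point"],.0465)[0].round(4))
E
python3 rel.py .62 -.236 .10 -4.9
```

```text
205 [ 0.5833 -0.2332  0.0541] [ 0.571 -0.27   0.044] [ 0.592 -0.2    0.062]
168 [ 0.5844 -0.2315  0.0538] [[ 0.5777 -0.2628  0.0447]
 [ 0.5898 -0.2011  0.0591]]
0.63 [ 0.5807 -0.2348  0.0465]
t 30.77 pos [ 0.4337 -0.2246  0.0994] slide [-0.0163 -0.0043  0.7464] rot [0.0008 0.0008 0.0002] w 0.0716 F [-0.2 -0.4  0.2] q [ 0.46  0.47 -0.11  2.07  0.08  0.61 -1.36] norm 0.187
```

View pics/f2.png

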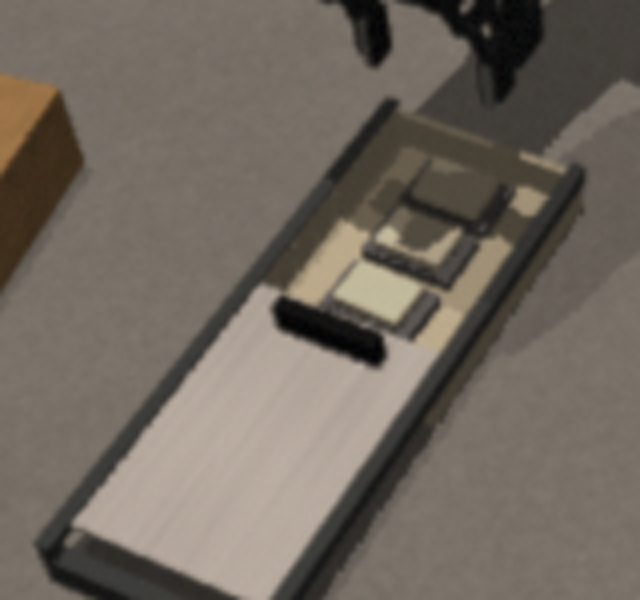

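Call:
step_arm(moves=[{"slide": [0,0,0.15],"rotation": [0,0,0],"fingers": 0.3},{"slide": [0,0,0.38],"rotation": [0,0,0],"fingers": 0.3},{"slide": [0,0,0.6],"rotation": [0,0,0],"fingers": 0.3},{"slide": [0,0,0.725],"rotation": [0,0,0],"fingers": 0.3},{"slide": [0,0,0.725],"rotation": [0,0,0],"fingers": 0.3}])

```text
clock: 31.4
position: [0.6156, -0.2386, 0.0966]
ee_rot: [0.478, -0.48, 0.521, -0.519]
ft_force: [-0.6, -0.4, -0.6]
width: 0.0256
```

```bash
python3 rel.py .614 -.240 .045 -4.9
```

```text
t 31.4 pos [ 0.6156 -0.2386  0.0966] slide [ 0.0064  0.2065 -0.0053] rot [ 0.0013  0.0013 -0.0002] w 0.0256 F [-0.6 -0.4 -0.6] q [ 0.35  0.68 -0.09  1.62  0.08  0.86 -1.42] norm 0.052
```

Call:
step_arm(moves=[{"slide": [0.006,0.06,-0.005],"rotation": [0.001,0.001,0],"fingers": 0.3},{"slide": [0.006,0.13,-0.005],"rotation": [0.001,0.001,0],"fingers": 0.3},{"slide": [0.006,0.18,-0.005],"rotation": [0.001,0.001,0],"fingers": 0.3},{"slide": [0.006,0.206,-0.005],"rotation": [0.001,0.001,0],"fingers": 0.3},{"slide": [0.006,0.206,-0.005],"rotation": [0.001,0.001,0],"fingers": 0.3}])

```text
clock: 32.02
position: [0.6137, -0.2399, 0.0447]
ee_rot: [0.478, -0.479, 0.521, -0.52]
ft_force: [-0.2, -0.7, -0.5]
width: 0.0254
```

```bash
python3 - <<'E'
from m import *
im,d=ctrl.get_image("scene")
c=im[180:300,170:310,::-1]; cv2.imwrite("pics/g1.png",cv2.resize(c,None,fx=5,fy=5,interpolation=cv2.INTER_CUBIC))
W=cloud("scene",d); g=im.astype(int).sum(2)<100
m=g&(abs(W[...,0]-.62)<.03)&(abs(W[...,1]+.24)<.05)&(W[...,2]>.04)&(W[...,2]<.08)
P=W[m]; print(len(P),np.percentile(P,[1,5,50],axis=0).round(4))
E
python3 rel.py .614 -.240 .040 -4.9
```

```text
71 [[ 0.5988 -0.2553  0.0501]
 [ 0.6047 -0.255   0.0555]
 [ 0.6165 -0.253   0.0676]]
t 32.08 pos [ 0.6141 -0.24    0.0452] slide [ 0.0002  0.0207 -0.0003] rot [ 0.0003  0.0003 -0.0002] w 0.0258 F [0.1 0.  0.2] q [ 0.35  0.73 -0.09  1.66  0.09  0.75 -1.43] norm 0.005
```

View pics/g1.png

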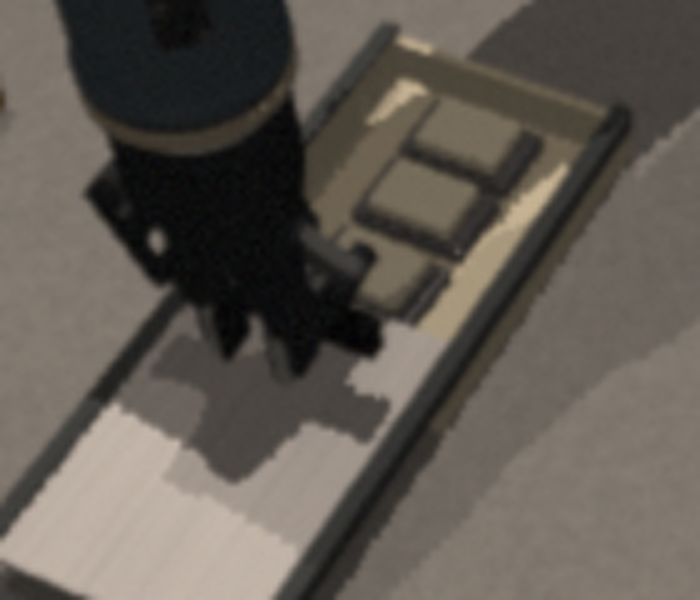

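Call:
step_arm(moves=[{"slide": [0,0.01,0],"rotation": [0,0,0],"fingers": 0.3},{"slide": [0,0.018,0],"rotation": [0,0,0],"fingers": 0.3},{"slide": [0,0.018,-0.05],"rotation": [0,0,0],"fingers": 0.3},{"slide": [0,0.018,-0.1],"rotation": [0,0,0],"fingers": 0.3},{"slide": [0,0.018,-0.18],"rotation": [0,0,0],"fingers": 0.3},{"slide": [0,0.018,-0.26],"rotation": [0,0,0],"fingers": 0.3},{"slide": [0,0.018,-0.34],"rotation": [0,0,0],"fingers": 0.3},{"slide": [0,0.018,-0.42],"rotation": [0,0,0],"fingers": 0.3},{"slide": [0,0.018,-0.5],"rotation": [0,0,0],"fingers": 0.3},{"slide": [0,0.018,-0.58],"rotation": [0,0,0],"fingers": 0.3},{"slide": [0,0.018,-0.62],"rotation": [0,0,0],"fingers": 0.3},{"slide": [0,0.018,-0.62],"rotation": [0,0,0],"fingers": 0.3}])

```text
clock: 33.58
position: [0.4589, -0.227, 0.0411]
ee_rot: [0.478, -0.478, 0.521, -0.52]
ft_force: [0.6, -0.1, -0.3]
width: 0.0254
```

```bash
python3 - <<'E'
from m import *
im,d=ctrl.get_image("scene")
c=im[170:320,150:310,::-1]; cv2.imwrite("pics/g2.png",cv2.resize(c,None,fx=4,fy=4,interpolation=cv2.INTER_CUBIC))
E
python3 rel.py .4357 -.2247 .040 -4.9
```

```text
t 33.62 pos [ 0.4596 -0.2271  0.041 ] slide [-0.0013  0.0043 -0.0961] rot [ 0.0002  0.0002 -0.0001] w 0.0252 F [ 0.7  0.8 -0.3] q [ 0.43  0.59 -0.09  2.06  0.11  0.5  -1.4 ] norm 0.024
```

View pics/g2.png

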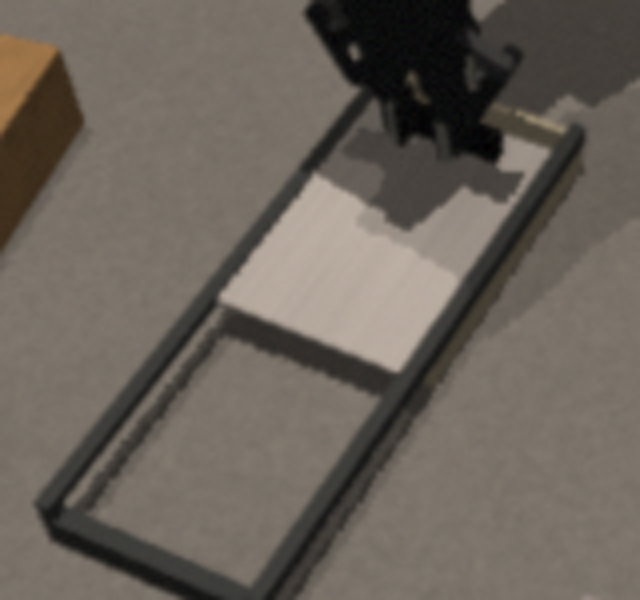

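Call:
step_arm(moves=[{"slide": [0,0,-0.03],"rotation": [0,0,0],"fingers": 0.3},{"slide": [0,0,-0.06],"rotation": [0,0,0],"fingers": 0.3},{"slide": [0,0,-0.08],"rotation": [0,0,0],"fingers": 0.3},{"slide": [0,0,-0.09],"rotation": [0,0,0],"fingers": 0.3},{"slide": [0,0,-0.09],"rotation": [0,0,0],"fingers": 0.3}])

```text
clock: 34.25
position: [0.4367, -0.2252, 0.041]
ee_rot: [0.478, -0.479, 0.521, -0.52]
ft_force: [0.6, -0.7, -0.2]
width: 0.0253
```

Call:
step_arm(moves=[{"slide": [0,0,-0.006],"rotation": [0,0,0],"fingers": 0.3},{"slide": [0,0,-0.012],"rotation": [0,0,0],"fingers": 0.3},{"slide": [0,0,-0.012],"rotation": [0,0,0],"fingers": 0.3}])

```text
clock: 34.62
position: [0.4352, -0.2251, 0.0411]
ee_rot: [-0.479, 0.478, -0.52, 0.521]
ft_force: [4.5, -0.1, -3.3]
width: 0.0255
```

Call:
step_arm(moves=[{"slide": [0,0,-0.008],"rotation": [0,0,0],"fingers": 0.3},{"slide": [0,0,-0.012],"rotation": [0,0,0],"fingers": 0.3},{"slide": [0,0,-0.012],"rotation": [0,0,0],"fingers": 0.3}])

```text
clock: 35.0
position: [0.4351, -0.2251, 0.0414]
ee_rot: [-0.48, 0.477, -0.519, 0.522]
ft_force: [8.6, 0.1, -6.0]
width: 0.0255
```

Call:
step_arm(moves=[{"slide": [0,0,0.03],"rotation": [0,0,0],"fingers": 0.3},{"slide": [0,0,0.06],"rotation": [0,0,0],"fingers": 0.3},{"slide": [0,0,0.06],"rotation": [0,0,0],"fingers": 0.3},{"slide": [0,-0.2,0.06],"rotation": [0,0,0],"fingers": 0.3},{"slide": [0,-0.45,0.06],"rotation": [0,0,0],"fingers": 0.3},{"slide": [0.2,-0.6,0.06],"rotation": [0,0,0],"fingers": 0.3},{"slide": [0.45,-0.6,0.06],"rotation": [0,0,0],"fingers": 0.3},{"slide": [0.7,-0.6,0.06],"rotation": [0,0,0],"fingers": 0.3},{"slide": [0.9,-0.6,0.06],"rotation": [0,0,0],"fingers": 0.3},{"slide": [0.9,-0.6,0.06],"rotation": [0,0,0],"fingers": 0.3}])

```text
clock: 36.25
position: [0.4274, -0.4547, 0.1907]
ee_rot: [-0.477, 0.476, -0.521, 0.524]
ft_force: [-0.1, 0.5, -0.6]
width: 0.0255
```

```bash
python3 - <<'E'
from m import *
im,d=ctrl.get_image("scene"); cv2.imwrite("pics/z.png",im[:,:,::-1])
W=cloud("scene",d)
m=(W[...,2]>.045)&(W[...,2]<.064)&(abs(W[...,0]-.42)<.03)&(abs(W[...,1]+.225)<.045)&(im.astype(int).sum(2)<110)
P=W[m];print(len(P),P.mean(0).round(4),np.percentile(P,[3,97],axis=0).round(4))
for o in ctrl.pinpoint("cover_grip","scene")[:1]: print(o["conf"],at("scene",o["point"],.0465)[0].round(4))
im,d=ctrl.get_image("top"); cv2.imwrite("pics/zt.png",im[:,:,::-1])
for g in((.565,.264),(.5075,.1666)):
    rc,mc=wax("top",im,g); print(np.round(rc[0],1),np.round(rc[1],1),round(rc[2],1))
p,r,s=tool();print(p,s["ft_force"],s["clock"])
E
```

```text
153 [ 0.423  -0.2179  0.0538] [[ 0.4147 -0.249   0.0455]
 [ 0.4284 -0.1869  0.0596]]
[565.1 264.1] [46.5 31.3] 85.0
[507.5 166.6] [31.6 48. ] 5.7
[ 0.43019066 -0.44925721  0.19120654] [ 0.24187157 -0.17708689  0.41775747] 36.4
```

View pics/z.png

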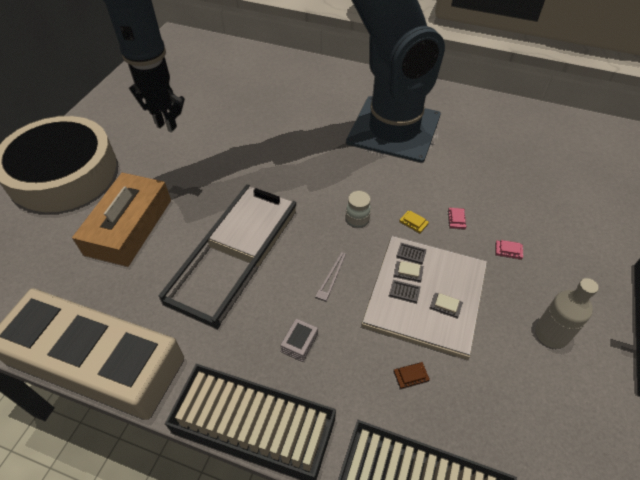

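View pics/zt.png

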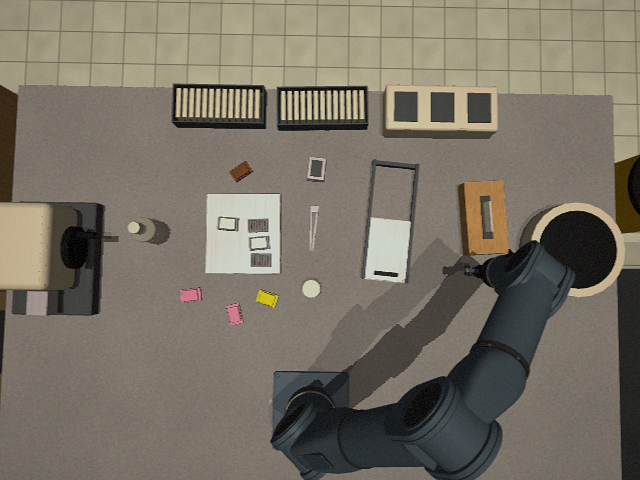

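```bash
python3 - <<'E'
from m import *
im=cv2.imread("pics/zt.png");a=cv2.resize(im[205:290,355:420],None,fx=6,fy=6,interpolation=cv2.INTER_CUBIC)
im2=cv2.imread("pics/z.png");b=cv2.resize(im2[180:265,200:305],None,fx=4,fy=6*1,interpolation=cv2.INTER_CUBIC)
cv2.imwrite("pics/zz.png",np.hstack([a,b[:a.shape[0]]]))
for n in("top","scene"):
    for o in ctrl.silhouettes("cover",n)[:2]:
        c=max(cv2.findContours(o["mask"].astype(np.uint8),0,1)[0],key=len)[:,0]
        rc=cv2.minAreaRect((at(n,c,.0355)[:,:2]*1000).astype(np.float32));print(n,round(o["conf"],2),np.round(rc[0],1),np.round(rc[1],1),round(rc[2],1))
E
```

```text
top 0.57 [ 492.6 -227.1] [127.6 190.9] 86.2
scene 0.97 [ 492.7 -228.7] [123.1 191.1] 84.9
```

View pics/zz.png

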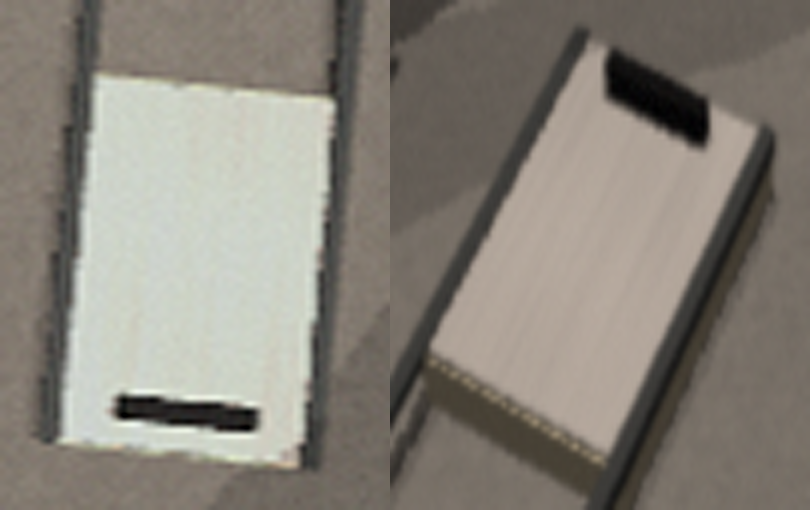

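Both views show the cover flush with both end walls, and its centre at (492.6, -228) agrees with the box centre. I'm handing in.

```bash
python3 -c "
from station import ctrl
ctrl.close_job();print(ctrl.read_state()['clock'])"
```

```text
the job is handed in; nothing more can be done
the job is handed in; nothing more can be done
```

The job is handed in, at about 36.5 s of the 72 s allowed. Three filled cassettes are in the box and the cover is shut over them; I got no verdict back.

**What I did:** I gripped each cassette by its ends. I set them down one at a time at x ≈ -58, -12 and +36 mm in the box, lowering each until it touched the floor (10–13 N) before letting go. I then pushed the cover's grip bar toward the robot until it met its stop, with the force rising to about 9 N and no further travel, and moved the arm clear.

**Last checks:**
- **In the box:** Before shutting, the scene picture showed all three flat with the wax up. I measured the first two in the top view, within about 1 mm of plan; the third I checked by picture only.
- **On the plate:** The other two filled cassettes measured where they started, to within 0.5 mm. The empty cassettes and the other things looked unmoved in the pictures.
- **Cover:** Both cameras put its centre at about (492.6, -228) mm, within about 2 mm of my estimate of the box centre. Enlarged, it lies flush with both end walls.

**What disagreed:**
- **Fingertip position:** The interface text puts the fingertips 22 mm ahead of the TCP. With the gripper about 61 mm open, they touched the plate with the TCP about 12 mm below them. I found the heights by contact and depth readings instead.
- **Cover measurements:** One early cover reading from the top camera was plainly wrong and I ignored it. In the last check, the grip bar was not found by the network.

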